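Register the four-well carrier against rail and gauge and fill it

TASK

Slide the aluminium four-well carrier across the bench, without lifting it, flush against the blue guide rail and along it until the gauge's yellow sprung pad is pressed fully home on its hard stop, but stop there: do not force the gauge back along its slide, where only friction holds it. Then stand the two loose wooden grips with brass bands in the two empty wells, one per well, leaving the carrier home against rail and pad with the two grips it came with still in place. Leave the yellow grip and the other things on the bench alone.

Things in the scene. Friction and masses are not known exactly. Their poses are not given: they have to be found in the camera images.
- carrier: loose aluminium block, 120 x 120 mm, 27 mm tall, about 0.7 kg (varies), with four round wells, two of them already filled by grips. Too wide to grasp. Origin: centre of its underside; x and y along its sides, z up
- carrier_corner (a point): lower corner of the carrier at its own (+60, +60, 0) mm: the corner that ends up beside both the rail and the gauge pad
- carrier_hole0 (a point): centre of the mouth of an empty well, at carrier (-28, -28, 27) mm. All wells are 33 mm in diameter and 15 mm deep (floor 12 mm above the underside)
- carrier_hole1 (a point): mouth of the well that holds grip_c, at carrier (-28, +28, 27) mm
- carrier_hole2 (a point): mouth of the well that holds grip_d, at carrier (+28, -28, 27) mm
- carrier_hole3 (a point): mouth of the other empty well, at carrier (+28, +28, 27) mm
- stop: blue guide rail fixed to the bench, 240 mm long, 20 mm wide, 18 mm tall. It lies along its own x axis: inner face at y = 0, from x = -180 to +60 mm; origin on that face at bench height. The carrier belongs on its y < 0 side, axes parallel: carrier origin at y = -60 mm. The gauge stands on the same side, facing -x
- gauge_pad (a joint): how far the gauge's yellow pad (100 mm wide, y = -110 to -10 mm of the rail's frame, 20 mm tall) is pressed in along +x: 0 = out, 0.010 m = home on its hard stop; light spring, under 2 N. The gauge's place is not in the state: the face of the pad, pressed home, lies somewhere between x = -18 and +18 mm of the rail's frame (10 mm nearer when out). See it or feel for it
- gauge_slide (a joint): how far the blue gauge block behind the pad has been forced back (+x) along its slide, in m; 0 at the start. It slips at about 18 N once the pad is home, and stays there
- grip_a: loose upright turned handle grip: dark wood cylinder, diameter 24 mm, 50 mm tall, brass band near the top; about 70 g. Origin: centre of its underside, z up. To be loaded
- grip_b: loose upright turned handle grip: dark wood cylinder, diameter 24 mm, 50 mm tall, brass band near the top; about 70 g. Origin: centre of its underside, z up. To be loaded
- grip_c: loose upright turned handle grip: dark wood cylinder, diameter 24 mm, 50 mm tall, brass band near the top; about 70 g. Origin: centre of its underside, z up. Already stands in well 1 of the carrier
- grip_d: loose upright turned handle grip: dark wood cylinder, diameter 24 mm, 50 mm tall, brass band near the top; about 70 g. Origin: centre of its underside, z up. Already stands in well 2 of the carrier
- odd_grip: loose upright grip of the same size in yellow plastic with a black band; a bystander. Origin: centre of its underside
- screwdriver: bystander: a screwdriver lying on the bench
- screw_jar: bystander: jar, diameter 70 mm, 90 mm tall. Origin: centre of its underside
- polish_bottle: bystander: bottle, diameter 64 mm, 170 mm tall. Origin: centre of its underside
- tool_mug: bystander: blue mug, diameter 76 mm, 95 mm tall. Origin: centre of its underside
- pliers: bystander: blue-handled pliers, 150 mm long, 17 mm high. Origin at the pivot, bench height
- offcut: bystander: wooden offcut 140 x 45 x 30 mm. Origin: centre of its underside
Not all that is in view belongs to the job. There is more than one size of the part that bears gauge_pad; the job needs the smaller. Several things have the shape of the carrier; the one meant has the colours described above.

How it is judged:
By the outcome, as a careful person would: the job done as asked, in the order asked, and still so for the second after the job is handed in, with the robot touching nothing.
It also fails if it takes over 72 s, if anything falls off the work surface, if the arm or the gripper's body presses on something with over 40 N, if the wrist force passes 120 N, or if a joint passes its speed limit or range.

ROBOT

A 6-joint arm with a two-finger parallel gripper is mounted at the origin on the work surface. World frame = base frame: x ahead of the robot, y to its left, z up, the work surface at z = 0. Lengths are in m, angles in rad, forces in N, time in s.
With the tool pointing down it reaches from about 0.25 to 0.775 m from the base axis. Payload 4 kg.
Tool frame: the origin (TCP) lies on the centre line of the jaws, within the pads' length; the fingertips stand 8 mm ahead of it and the grasp point (between the pads) lies 11 mm behind it; y points along the fingers, x is the direction in which the jaws open and shut, and the axes are right-handed (so a half turn about y gives the same grasp; the last joint's range is limited). The gripper opens to 94 mm and grips with 3 to 60 N. Pads are 16 mm wide; open, the fingers measure 119 mm over their backs; the gripper's body (75 mm by 177 mm) begins 78 mm behind the grasp point.
Start: joints at [1.222, 0.087, 1.371, -0, 1.684, -0.103], TCP at [0.134, 0.533, 0.214] pointing down, gripper open.
Joint ranges: [-3.1, 3.1], [-0.76, 2.03], [0.27, 2.55], [-1.08, 4.22], [0.17, 2.65], [-2.57, 2.57]. Speed limits (rad/s): [2.79, 2.79, 3.14, 3.14, 3.14, 3.14].

INTERFACE

Orientations are given as [roll, pitch, yaw] about the fixed x, y, z axes, in that order (R = Rz(yaw) Ry(pitch) Rx(roll)).
In Python, from bench import robot gives the robot as it stands.
- The arm moves only by the tool step_arm, never from a script. Its argument "commands" is a list of rows, each an object with "xyz": the shift along the world's x, y, z in m, a list of three; "twist": the turn, a rotation vector about the world's x, y, z in degrees, a list of three. In form: [{"xyz": [tx, ty, tz], "twist": [ax, ay, az]}, ...]. A call has 1 to 12 rows; each row is the pose to reach, as a shift and turn from the pose commanded when the call began; what a row does not reach only later rows make up. A row lasts 1/12 s, in which the tool goes at most 41.7 mm and 7.16 degrees, less where a joint would pass 70% of its speed; a pose out of reach is approached as far as the arm can. A call with a gripper value outside its range is refused whole. "fingers" is the closure in counts, from 0 (fully open) to 255 (shut), set as the call begins (left out, the last holds). The fingers move at their own pace and stop on an object; the grip force is fixed at half the most. Time passes only in rows, so rows that repeat a pose let the fingers close. It gives the time, the measured TCP pose, the force and the opening at its end, in the units of the state.
- robot.get_obs(): the state, without advancing time (a new reading comes with each control period).
- robot.snapshot(name): name is "scene" or "top" or "wrist"; returns (picture, depth): 400x640x3 uint8, red, green, blue; 400x640 float32, m along the optical axis (not along the pixel's ray), 0 where there is no reading.
- robot.camera_info(name): a dict with "fx", "fy", "cx", "cy" (pixels), "R" (3x3) and "t" (3): a world point X has camera coordinates R X + t. Camera axes: x right, y down, z forward; pixel columns grow to the right and rows downward; lengths in m; the calibration is good to about 2 mm. A picture is of the moment at which its call begins: read the wrist's pose just before it. camera_info takes no time and is no camera call; for the wrist camera it gives the pose at the moment of the call.
- robot.close_job(): hands the job in, once; it reports no verdict.
The state is a dict: "time": time; "joint_positions": joint angles; "qvel": joint speeds; "joint_torque": joint torques, N m; "tool_pos": TCP position; "ee_rot": TCP orientation; "wrist_force": force on the tool from outside, world axes, zero at the start; "wrist_torque": the same for the moment, N m; "width": finger opening in m.
Only numpy, scipy, OpenCV 4.12 (cv2) and the standard library are available. Lean on these libraries where they do the work, as an engineer would, in place of code of your own. Each camera call takes 0.05 s, during which the arm holds its last target.

## Working session

There is one attempt and no reset: what is moved stays moved. The work goes in short steps, Python scripts to look and compute and a tool call to move; the robot and the scene stay as the last step left them, time stands still between calls to the robot, and variables do not carry over. Pictures are saved under pics/ and viewed, and the job is handed in when it is done.

Besides the shell and the picture viewer there is one more tool, called after "Call:" by a JSON object that holds its "op" and its "data", one argument or row to a line. step_arm: Moves the arm, as the interface text tells. Its arguments: {"type":"object","properties":{"commands":{"type":"array"},"fingers":{"type":"number"}},"required":["commands"]}

```bash
ls; mkdir -p pics
cat > h.py <<'E'
import numpy as np, cv2
from bench import robot
def snap(name,fn=None):
    ci=robot.camera_info(name); im,d=robot.snapshot(name)
    if fn: cv2.imwrite('pics/'+fn,im[:,:,::-1])
    np.savez('pics/'+(fn or name)+'.npz',im=im,d=d,**{k:np.array(ci[k]) for k in ci if k in('fx','fy','cx','cy','R','t')})
    return im,d,ci
def load(fn):
    z=np.load('pics/'+fn+'.npz'); return z['im'],z['d'],z
def ray(ci,u,v,z):
    R=np.array(ci['R']);t=np.array(ci['t']);c=-R.T@t
    d=R.T@np.array([(u-ci['cx'])/ci['fx'],(v-ci['cy'])/ci['fy'],1.])
    return c+d*(z-c[2])/d[2]
def proj(ci,X):
    p=np.array(ci['R'])@np.array(X)+np.array(ci['t'])
    return ci['fx']*p[0]/p[2]+ci['cx'],ci['fy']*p[1]/p[2]+ci['cy']
def cloud(ci,d):
    v,u=np.mgrid[:d.shape[0],:d.shape[1]]
    P=np.stack([(u-ci['cx'])/ci['fx']*d,(v-ci['cy'])/ci['fy']*d,d],-1)
    return (P-np.array(ci['t']))@np.array(ci['R'])
E
python3 - <<'E'
from h import *
o=robot.get_obs();print(o)
for n in('scene','top','wrist'):
    im,d,ci=snap(n,n+'0.png')
    print(n,ci['fx'],ci['cx'],ci['cy'],-np.array(ci['R']).T@np.array(ci['t']))
E
```

```text
pics
{'time': 0.0, 'joint_positions': array([ 1.22191913e+00,  8.78934861e-02,  1.37220184e+00, -1.56932986e-05,
        1.68360235e+00, -1.03086180e-01]), 'qvel': array([ 0.00168147, -0.00086615, -0.00089467,  0.00016009, -0.00057133,
       -0.00035214]), 'joint_torque': array([-1.78230803e-03, -3.40198731e+01, -3.02420712e+01,  7.16372626e-02,
        3.33174190e-02, -1.45015206e-04]), 'tool_pos': array([0.13365159, 0.53297792, 0.21236437]), 'ee_rot': array([-1.57059523,  0.00209545,  1.32500377]), 'wrist_force': array([-0.23765861,  0.1610955 , -1.23741417]), 'wrist_torque': array([0.0602886 , 0.01298958, 0.01419912]), 'width': 0.09398616733409894}
scene 367.90399629934495 320.4461935912457 196.17614674326543 [ 1.33373728 -0.05365135  0.67313623]
top 373.9909745858748 321.1915653920197 197.04051503362106 [0.25905366 0.02603932 1.23519606]
wrist 342.82458975657767 326.19026541033526 192.14722682762604 [0.05836532 0.55191226 0.38287437]
```

View pics/scene0.png

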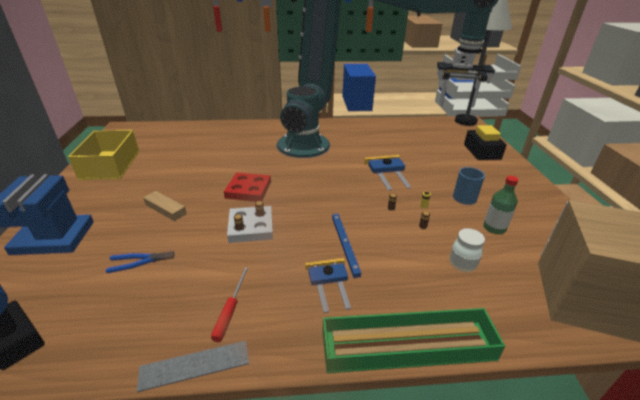

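View pics/top0.png

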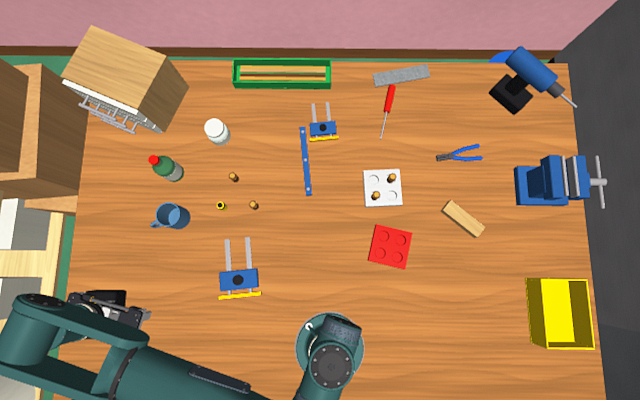

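View pics/wrist0.png

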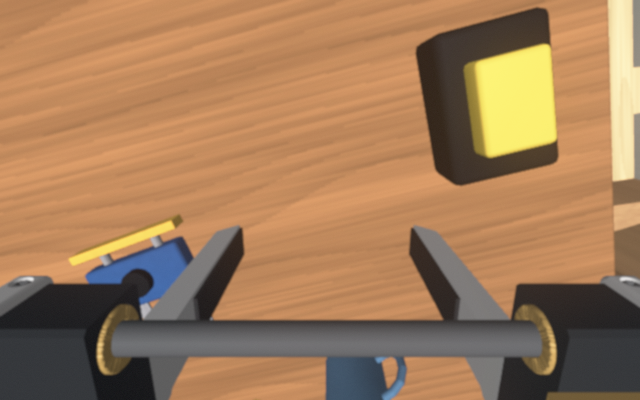

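Candidates in the top picture are:
- **Carrier:** the aluminium block at (382,187) or the red block at (390,247). I choose the aluminium one.
- **Gauge:** the small one at the rail (322,130) or the big one at (240,280). I choose the small one.
- **Loose grips:** brass-banded at (233,177) and (253,205), yellow at (220,205). I choose the two brass-banded ones.
- **Rail:** (305,160).

Next I'll check these choices in a close crop and take rough measurements.

Run:
```python
from h import *
im,d,ci=load('top0.png')
c=im[90:260,190:430]
cv2.imwrite('pics/topcrop.png',cv2.resize(c,None,fx=3.3,fy=3.3,interpolation=cv2.INTER_CUBIC)[:,:,::-1])
hsv=cv2.cvtColor(im,cv2.COLOR_RGB2HSV)
def comps(m,name,z):
    n,l,s,ce=cv2.connectedComponentsWithStats(m.astype(np.uint8))
    for i in range(1,n):
        if s[i,4]>15:
            print(name,s[i].tolist(),ce[i].round(1),ray(ci,*ce[i],z).round(4))
h,s,v=[hsv[:,:,i].astype(int) for i in range(3)]
roi=np.zeros(h.shape,bool);roi[90:310,190:430]=1
comps(roi&(s<40)&(v>150),'alu',.027)
comps(roi&(h>100)&(h<125)&(s>120),'blue',.018)
comps(roi&(h>22)&(h<35)&(s>180)&(v>150),'yel',.02)
comps(roi&(v<90),'dark',.05)
P=cloud(ci,d)
for u,v_ in[(382,187),(253,205),(233,177),(305,160),(322,130),(323,139),(391,178),(376,196),(350,150)]: print((u,v_),P[v_,u].round(4))
```

```text
alu [326, 102, 5, 20, 57] [327.8 111.3] [0.7691 0.0085 0.027 ]
alu [311, 104, 6, 19, 56] [313.5 112.7] [0.7637 0.0571 0.027 ]
alu [380, 112, 7, 27, 40] [383.1 125.3] [ 0.7207 -0.1796  0.027 ]
alu [205, 118, 23, 25, 419] [215.8 130.2] [0.6979 0.3874 0.027 ]
alu [363, 169, 40, 38, 1215] [382.  187.6] [ 0.5049 -0.1717  0.027 ]
alu [245, 237, 7, 32, 144] [248.3 253. ] [0.2878 0.2596 0.027 ]
alu [225, 239, 6, 32, 144] [227.7 254.6] [0.2823 0.3251 0.027 ]
blue [310, 121, 26, 15, 281] [322.5 128.3] [0.7116 0.0259 0.018 ]
blue [300, 127, 11, 68, 308] [305.1 160.7] [0.5966 0.0834 0.018 ]
blue [220, 269, 38, 22, 606] [238.4 279.2] [0.2052 0.2892 0.018 ]
yel [310, 136, 29, 5, 64] [323.4 138.1] [0.676  0.0225 0.02  ]
yel [217, 201, 7, 8, 31] [220.1 204.9] [0.4434 0.3602 0.02  ]
yel [219, 291, 42, 9, 156] [239.8 295. ] [0.1567 0.2822 0.02  ]
dark [320, 124, 6, 7, 37] [322.5 126.9] [0.7044 0.0262 0.05  ]
dark [387, 177, 6, 6, 17] [388.9 179.9] [ 0.526  -0.1908  0.05  ]
dark [233, 275, 10, 10, 80] [237.5 279.5] [0.2057 0.2851 0.05  ]
(382, 187) [ 0.5074 -0.1722  0.0247]
(253, 205) [0.4398 0.2469 0.0485]
(233, 177) [0.5318 0.3162 0.0463]
(305, 160) [0.5992 0.0839 0.0177]
(322, 130) [0.702  0.0276 0.0271]
(323, 139) [0.6751 0.024  0.013 ]
(391, 178) [ 0.5293 -0.1954  0.063 ]
(376, 196) [ 0.4707 -0.1467  0.06  ]
(350, 150) [ 0.6412 -0.069  -0.0007]
```

View pics/topcrop.png

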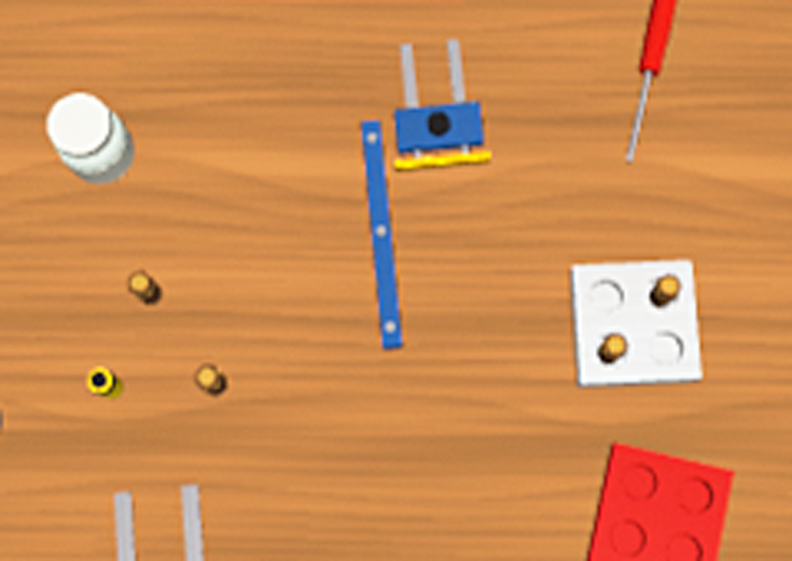

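The crop confirms the choices. The aluminium carrier has empty wells at upper left (well 3) and lower right (well 0), and its grips stand in wells 1 and 2. The small gauge sits on the right (−y) side of the rail. I'll move the wrist camera over the carrier and rail.

Call:
{"op": "step_arm", "data": {
  "commands": [
    {"xyz": [0.386,-0.733,0.08],"twist": [0,0,-70]},
    {"xyz": [0.386,-0.733,0.08],"twist": [0,0,-70]},
    {"xyz": [0.386,-0.733,0.08],"twist": [0,0,-70]},
    {"xyz": [0.386,-0.733,0.08],"twist": [0,0,-70]},
    {"xyz": [0.386,-0.733,0.08],"twist": [0,0,-70]},
    {"xyz": [0.386,-0.733,0.08],"twist": [0,0,-70]},
    {"xyz": [0.386,-0.733,0.08],"twist": [0,0,-70]},
    {"xyz": [0.386,-0.733,0.08],"twist": [0,0,-70]},
    {"xyz": [0.386,-0.733,0.08],"twist": [0,0,-70]},
    {"xyz": [0.386,-0.733,0.08],"twist": [0,0,-70]},
    {"xyz": [0.386,-0.733,0.08],"twist": [0,0,-70]},
    {"xyz": [0.386,-0.733,0.08],"twist": [0,0,-70]}
  ]
}}

```text
time: 1.15
tool_pos: [0.3659, 0.0912, 0.2618]
ee_rot: [-1.571, -0.001, 0.103]
wrist_force: [1.4, 0.5, 0.6]
width: 0.094
```

Call:
{"op": "step_arm", "data": {
  "commands": [
    {"xyz": [0.17,-0.26,0.04],"twist": [0,0,0]},
    {"xyz": [0.17,-0.26,0.04],"twist": [0,0,0]},
    {"xyz": [0.17,-0.26,0.04],"twist": [0,0,0]},
    {"xyz": [0.17,-0.26,0.04],"twist": [0,0,0]},
    {"xyz": [0.17,-0.26,0.04],"twist": [0,0,0]},
    {"xyz": [0.17,-0.26,0.04],"twist": [0,0,0]},
    {"xyz": [0.17,-0.26,0.04],"twist": [0,0,0]},
    {"xyz": [0.17,-0.26,0.04],"twist": [0,0,0]},
    {"xyz": [0.17,-0.26,0.04],"twist": [0,0,0]},
    {"xyz": [0.17,-0.26,0.04],"twist": [0,0,0]}
  ]
}}

```text
time: 1.98
tool_pos: [0.5358, -0.1677, 0.3003]
ee_rot: [-1.569, 0.002, 0.102]
wrist_force: [-0.5, 0.4, -0.5]
width: 0.0939
```

Run:
```python
from h import *
im,d,ci=snap('wrist','w1.png')
o=robot.get_obs();print(o['time'],o['tool_pos'],o['ee_rot'],o['wrist_force'])
R=np.array(ci['R']);print(-R.T@np.array(ci['t']),R[2])
```

```text
2.0333 [ 0.53544801 -0.16666953  0.30082397] [-1.56947207e+00  1.40906229e-03  1.02921922e-01] [ 0.06978332 -0.06451043 -0.04546357]
[ 0.52908896 -0.09022636  0.47083691] [ 0.02468908 -0.26775591 -0.9631704 ]
```

View pics/w1.png

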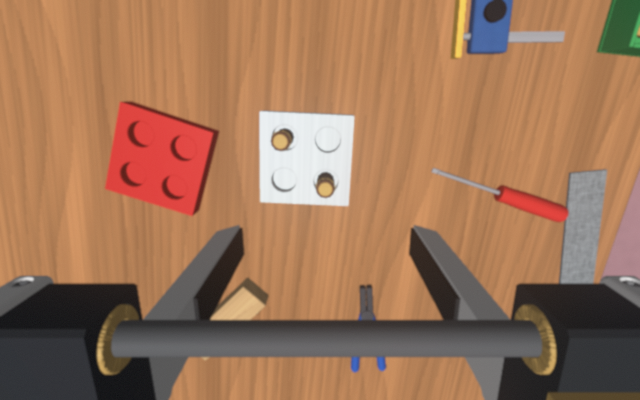

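```bash
cat >> h.py <<'E'
def carrier(im,ci,roi=None,z=0.027,smax=40,vmin=140):
    hsv=cv2.cvtColor(im,cv2.COLOR_RGB2HSV);m=((hsv[...,1]<smax)&(hsv[...,2]>vmin)).astype(np.uint8)
    if roi: 
        k=np.zeros_like(m);k[roi[1]:roi[3],roi[0]:roi[2]]=1;m*=k
    m=cv2.morphologyEx(m,cv2.MORPH_CLOSE,np.ones((5,5),np.uint8))
    cs,_=cv2.findContours(m,cv2.RETR_EXTERNAL,cv2.CHAIN_APPROX_NONE)
    c=max(cs,key=cv2.contourArea)
    P=np.array([ray(ci,p[0][0],p[0][1],z)[:2] for p in cv2.convexHull(c)])
    r=cv2.minAreaRect((P*1000).astype(np.float32))
    return c,P,r
E
python3 - <<'E'
from h import *
im,d,ci=load('w1.png')
c,P,r=carrier(im,ci,(230,80,380,230))
print(r,cv2.boxPoints(r))
im2,d2,ci2=load('top0.png')
c,P,r=carrier(im2,ci2,(350,160,415,215)); print(r)
X=cloud(ci,d)
for p in[(305,155),(300,120),(280,140),(325,188),(285,182),(400,60),(460,40)]:print(p,X[p[1],p[0]].round(4))
E
```

```text
((508.4079284667969, -172.56304931640625), (120.29405975341797, 120.99877166748047), 3.276488780975342) [[ 444.90143 -115.60023]
 [ 451.81702 -236.4012 ]
 [ 571.9144  -229.52588]
 [ 564.99884 -108.7249 ]]
((505.9586486816406, -172.18997192382812), (122.79693603515625, 121.85610961914062), 3.325253963470459)
(305, 155) [ 0.5078 -0.1664  0.0268]
(300, 120) [ 0.4977 -0.1224  0.027 ]
(280, 140) [ 0.4783 -0.1456  0.0612]
(325, 188) [ 0.5376 -0.1989  0.0612]
(285, 182) [ 0.483  -0.2088  0.0133]
(400, 60) [ 6.177e-01 -3.570e-02 -4.000e-04]
(460, 40) [ 0.6833 -0.0079  0.0183]
```

Call:
{"op": "step_arm", "data": {
  "commands": [
    {"xyz": [0.08,0.13,-0.04],"twist": [0,0,0]},
    {"xyz": [0.08,0.13,-0.04],"twist": [0,0,0]},
    {"xyz": [0.08,0.13,-0.04],"twist": [0,0,0]},
    {"xyz": [0.08,0.13,-0.04],"twist": [0,0,0]},
    {"xyz": [0.08,0.13,-0.04],"twist": [0,0,0]},
    {"xyz": [0.08,0.13,-0.04],"twist": [0,0,0]}
  ]
}}

```text
time: 2.53
tool_pos: [0.6149, -0.0338, 0.2607]
ee_rot: [-1.57, 0.002, 0.108]
wrist_force: [-0.3, -0.8, -0.1]
width: 0.0938
```

Run:
```python
from h import *
im,d,ci=snap('wrist','w2.png')
o=robot.get_obs();print(o['time'],o['tool_pos'],o['ee_rot'],o['wrist_force'])
```

```text
2.5833 [ 0.61489603 -0.03531589  0.26174273] [-1.57113802e+00  5.74886541e-04  1.06022114e-01] [-0.72932205 -0.60446092  1.15879883]
```

View pics/w2.png

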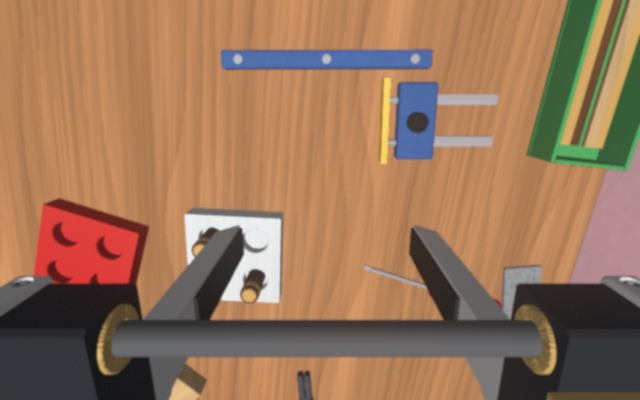

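```bash
cat >> h.py <<'E'
def quad(im,ci,lo,hi,roi,z):
    hsv=cv2.cvtColor(im,cv2.COLOR_RGB2HSV);m=cv2.inRange(hsv,np.array(lo),np.array(hi))
    k=np.zeros_like(m);k[roi[1]:roi[3],roi[0]:roi[2]]=1;m*=k
    cs,_=cv2.findContours(m,cv2.RETR_EXTERNAL,cv2.CHAIN_APPROX_NONE)
    c=max(cs,key=cv2.contourArea)
    P=np.array([ray(ci,p[0][0],p[0][1],z)[:2] for p in c])
    return P,cv2.boxPoints(cv2.minAreaRect((P*1000).astype(np.float32)))
E
python3 - <<'E'
from h import *
im,d,ci=load('w2.png')
P,b=quad(im,ci,(100,120,60),(125,255,255),(210,40,440,76),.018);print('rail',b.round(1))
# inner edge: lowest y per column, robust line
u,v=[],[]
X=P; xb=np.round(X[:,0]*500); 
L=np.array([X[xb==k][X[xb==k][:,1].argmin()] for k in np.unique(xb)]);L=L[5:-5]
p=np.polyfit(L[:,0],L[:,1],1);r=L[:,1]-np.polyval(p,L[:,0]);print('inner',p,np.degrees(np.arctan(p[0])),r.std())
P2,b2=quad(im,ci,(22,150,120),(35,255,255),(370,70,400,170),.02);print('pad',b2.round(1))
X=cloud(ci,d)
for q in[(326,60),(326,67),(387,100),(385,150),(400,120)]:print(q,X[q[1],q[0]].round(4))
c=im[40:180,210:450];cv2.imwrite('pics/w2c.png',cv2.resize(c,None,fx=3.3,fy=3.3,interpolation=cv2.INTER_CUBIC)[:,:,::-1])
E
```

```text
rail [[484.4  79.3]
 [486.3  62.5]
 [719.6  87.9]
 [717.8 104.7]]
inner [0.11553376 0.00595645] 6.590377334184381 0.00030338355443695794
pad [[670.1  70.5]
 [680.8 -25.9]
 [686.7 -25.2]
 [676.   71.1]]
(326, 60) [0.602  0.0826 0.0181]
(326, 67) [0.6028 0.0754 0.0158]
(387, 100) [0.677  0.0469 0.0197]
(385, 150) [ 0.6837 -0.0109  0.0194]
(400, 120) [0.6953 0.0262 0.0218]
```

View pics/w2c.png

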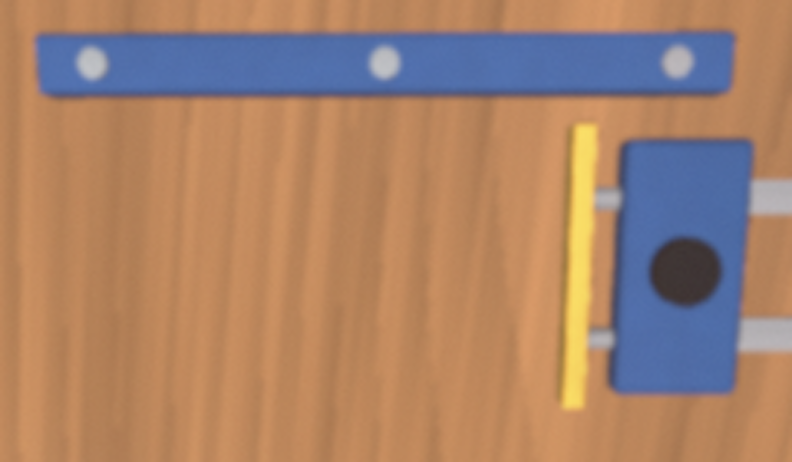

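Run:
```python
from h import *
im,d,ci=load('w1.png')
for n,u,v,z in[('offcut top corner',248,281,.03),('offcut r',267,295,.03),('pliers tip',366,287,.01),('sd tip',434,170,.01)]:print(n,ray(ci,u,v,z).round(3))
im,d,ci=load('w2.png');print('sd tip',ray(ci,365,267,.01).round(3), 'carrier roi')
for n in['top0.png','scene0.png']:
    im,d,ci=load(n)
    P,b=quad(im,ci,(95,100,40),(125,255,255),(295,118,315,205) if 'top' in n else (325,205,362,280),.018);print(n,b.round(1))
    print([round(x,1) for x in proj(ci,[0.6627,0.0803,0.0])])
```

```text
offcut top corner [ 0.442 -0.356  0.03 ]
offcut r [ 0.47  -0.376  0.03 ]
pliers tip [ 0.616 -0.36   0.01 ]
sd tip [ 0.685 -0.172  0.01 ]
sd tip [ 0.683 -0.173  0.01 ] carrier roi
top0.png [[479.1  78.9]
 [481.1  61.5]
 [717.1  88.4]
 [715.1 105.8]]
[np.float64(306.6), np.float64(143.5)]
scene0.png [[489.3  80.9]
 [491.4  62. ]
 [731.3  88.7]
 [729.2 107.6]]
[np.float64(345.6), np.float64(261.3)]
```

Call:
{"op": "step_arm", "data": {
  "commands": [
    {"xyz": [-0.102,-0.222,-0.1],"twist": [0,0,0.4]},
    {"xyz": [-0.102,-0.222,-0.1],"twist": [0,0,0.4]},
    {"xyz": [-0.102,-0.222,-0.1],"twist": [0,0,0.4]},
    {"xyz": [-0.102,-0.222,-0.1],"twist": [0,0,0.4]},
    {"xyz": [-0.102,-0.222,-0.1],"twist": [0,0,0.4]},
    {"xyz": [-0.102,-0.222,-0.1],"twist": [0,0,0.4]},
    {"xyz": [-0.102,-0.222,-0.1],"twist": [0,0,0.4]},
    {"xyz": [-0.102,-0.222,-0.13],"twist": [0,0,0.4]},
    {"xyz": [-0.102,-0.222,-0.165],"twist": [0,0,0.4]},
    {"xyz": [-0.102,-0.222,-0.2],"twist": [0,0,0.4]},
    {"xyz": [-0.102,-0.222,-0.225],"twist": [0,0,0.4]},
    {"xyz": [-0.102,-0.222,-0.235],"twist": [0,0,0.4]}
  ]
}}

```text
time: 3.58
tool_pos: [0.5109, -0.2576, 0.0232]
ee_rot: [-1.567, 0.005, 0.109]
wrist_force: [-1.0, -0.5, -0.0]
width: 0.094
```

Call:
{"op": "step_arm", "data": {
  "commands": [
    {"xyz": [-0.001,0.006,-0.006],"twist": [0,0,0]},
    {"xyz": [-0.001,0.012,-0.007],"twist": [0,0,0]},
    {"xyz": [-0.002,0.02,-0.007],"twist": [0,0,0]},
    {"xyz": [-0.003,0.03,-0.007],"twist": [0,0,0]},
    {"xyz": [-0.0045,0.042,-0.007],"twist": [0,0,0]},
    {"xyz": [-0.006,0.055,-0.007],"twist": [0,0,0]},
    {"xyz": [-0.0075,0.068,-0.007],"twist": [0,0,0]},
    {"xyz": [-0.009,0.081,-0.007],"twist": [0,0,0]},
    {"xyz": [-0.0105,0.094,-0.007],"twist": [0,0,0]},
    {"xyz": [-0.012,0.107,-0.007],"twist": [0,0,0]},
    {"xyz": [-0.013,0.117,-0.007],"twist": [0,0,0]},
    {"xyz": [-0.0135,0.122,-0.007],"twist": [0,0,0]}
  ]
}}

```text
time: 4.58
tool_pos: [0.5013, -0.136, 0.0215]
ee_rot: [-1.573, -0.003, 0.112]
wrist_force: [-0.1, -5.9, 3.9]
width: 0.094
```

Run:
```python
from h import *
o=robot.get_obs();print(o['time'],o['tool_pos'],o['ee_rot'],o['wrist_force'])
im,d,ci=snap('wrist','w3.png')
```

```text
4.5833 [ 0.50129117 -0.13602451  0.02154268] [-1.57337577 -0.00336893  0.11187701] [-0.07033461 -5.9356685   3.86251023]
```

View pics/w3.png

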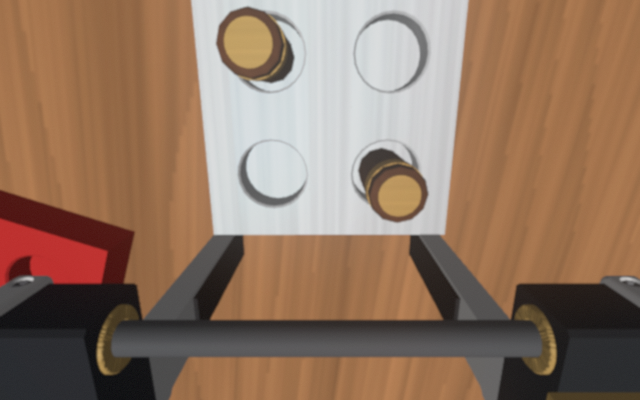

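Call:
{"op": "step_arm", "data": {
  "commands": [
    {"xyz": [-0.0005,0.004,-0.002],"twist": [0,0,0]},
    {"xyz": [-0.001,0.01,-0.003],"twist": [0,0,0]},
    {"xyz": [-0.002,0.018,-0.003],"twist": [0,0,0]},
    {"xyz": [-0.003,0.027,-0.003],"twist": [0,0,0]},
    {"xyz": [-0.004,0.036,-0.003],"twist": [0,0,0]},
    {"xyz": [-0.005,0.045,-0.003],"twist": [0,0,0]},
    {"xyz": [-0.0058,0.053,-0.003],"twist": [0,0,0]},
    {"xyz": [-0.0064,0.058,-0.003],"twist": [0,0,0]},
    {"xyz": [-0.0066,0.06,-0.003],"twist": [0,0,0]}
  ]
}}

```text
time: 5.38
tool_pos: [0.494, -0.077, 0.0171]
ee_rot: [-1.572, -0.001, 0.111]
wrist_force: [1.4, -5.3, 3.7]
width: 0.0941
```

Run:
```python
from h import *
o=robot.get_obs();print(o['time'],o['tool_pos'],o['ee_rot'],o['wrist_force'])
im,d,ci=snap('top','t1.png')
cv2.imwrite('pics/t1c.png',cv2.resize(im[100:220,240:420],None,fx=4,fy=4,interpolation=cv2.INTER_CUBIC)[:,:,::-1])
```

```text
5.3833 [ 0.49396206 -0.07699809  0.01710034] [-1.57210777e+00 -8.77560907e-04  1.10641588e-01] [ 1.40861929 -5.26934707  3.73636231]
```

View pics/t1c.png

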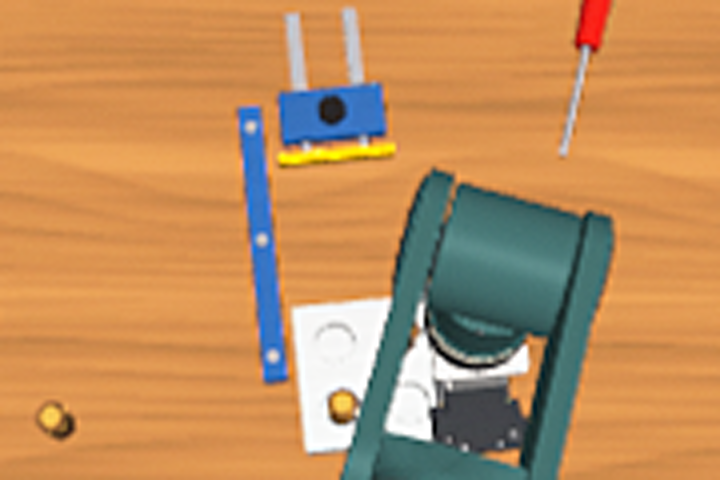

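Call:
{"op": "step_arm", "data": {
  "commands": [
    {"xyz": [-0.0003,0.003,0],"twist": [0,0,0]},
    {"xyz": [-0.0006,0.006,0],"twist": [0,0,0]},
    {"xyz": [-0.0008,0.008,0],"twist": [0,0,0]}
  ]
}}

```text
time: 5.68
tool_pos: [0.4931, -0.0696, 0.0169]
ee_rot: [-1.572, -0.0, 0.11]
wrist_force: [1.1, -5.6, 4.6]
width: 0.0939
```

Call:
{"op": "step_arm", "data": {
  "commands": [
    {"xyz": [-0.0001,0.001,0],"twist": [0,0,0]},
    {"xyz": [-0.0001,0.001,0],"twist": [0,0,0]}
  ]
}}

```text
time: 5.85
tool_pos: [0.4929, -0.0684, 0.0168]
ee_rot: [-1.572, -0.0, 0.11]
wrist_force: [0.1, -5.3, 5.3]
width: 0.0938
```

Call:
{"op": "step_arm", "data": {
  "commands": [
    {"xyz": [-0.0001,0.001,0],"twist": [0,0,0]},
    {"xyz": [-0.0001,0.001,0],"twist": [0,0,0]}
  ]
}}

```text
time: 6.02
tool_pos: [0.4928, -0.0676, 0.0168]
ee_rot: [-1.572, -0.0, 0.11]
wrist_force: [0.2, -5.5, 4.2]
width: 0.0938
```

Call:
{"op": "step_arm", "data": {
  "commands": [
    {"xyz": [-0.0001,0.001,0],"twist": [0,0,0]},
    {"xyz": [-0.0001,0.001,0],"twist": [0,0,0]}
  ]
}}

```text
time: 6.18
tool_pos: [0.4928, -0.0675, 0.0168]
ee_rot: [-1.574, -0.0, 0.11]
wrist_force: [1.1, -8.1, 4.1]
width: 0.0941
```

Call:
{"op": "step_arm", "data": {
  "commands": [
    {"xyz": [-0.0001,0.001,0],"twist": [0,0,0]},
    {"xyz": [-0.0001,0.001,0],"twist": [0,0,0]}
  ]
}}

```text
time: 6.35
tool_pos: [0.4928, -0.0674, 0.0168]
ee_rot: [-1.576, -0.0, 0.11]
wrist_force: [1.0, -9.5, 2.4]
width: 0.094
```

Call:
{"op": "step_arm", "data": {
  "commands": [
    {"xyz": [-0.0001,0.001,0],"twist": [0,0,0]},
    {"xyz": [-0.0001,0.001,0],"twist": [0,0,0]}
  ]
}}

```text
time: 6.52
tool_pos: [0.4928, -0.0674, 0.0168]
ee_rot: [-1.578, -0.0, 0.11]
wrist_force: [0.8, -11.9, 1.0]
width: 0.094
```

Run:
```python
from h import *
o=robot.get_obs();print(o['time'],o['tool_pos'],o['ee_rot'],o['wrist_force'])
im,d,ci=snap('scene','s1.png')
cv2.imwrite('pics/s1c.png',cv2.resize(im[150:310,200:420],None,fx=3.5,fy=3.5,interpolation=cv2.INTER_CUBIC)[:,:,::-1])
```

```text
6.5167 [ 0.49281246 -0.0673603   0.01684837] [-1.57761349e+00 -2.98132081e-04  1.09888073e-01] [  0.82269831 -11.93756686   1.04735376]
```

View pics/s1c.png

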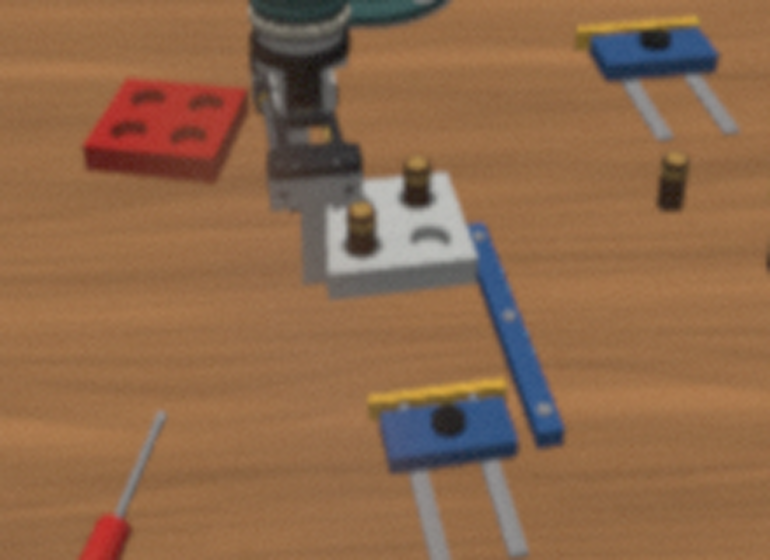

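Call:
{"op": "step_arm", "data": {
  "commands": [
    {"xyz": [0.001,-0.01,0],"twist": [0,0,0]},
    {"xyz": [0.0025,-0.024,0],"twist": [0,0,0]},
    {"xyz": [0.0025,-0.024,0.04],"twist": [0,0,0]},
    {"xyz": [0.0025,-0.024,0.08],"twist": [0,0,0]},
    {"xyz": [0.0025,-0.024,0.11],"twist": [0,0,-6]},
    {"xyz": [-0.085,0.055,0.11],"twist": [0,0,-90]},
    {"xyz": [-0.085,0.055,0.11],"twist": [0,0,-90]},
    {"xyz": [-0.085,0.055,0.11],"twist": [0,0,-90]},
    {"xyz": [-0.085,0.055,0.11],"twist": [0,0,-90]},
    {"xyz": [-0.085,0.055,0.11],"twist": [0,0,-90]},
    {"xyz": [-0.085,0.055,0.11],"twist": [0,0,-90]},
    {"xyz": [-0.085,0.055,0.11],"twist": [0,0,-90]}
  ]
}}

```text
time: 7.57
tool_pos: [0.4057, -0.0072, 0.1252]
ee_rot: [-1.571, 0.005, -0.875]
wrist_force: [-0.2, 0.4, -0.2]
width: 0.0939
```

Call:
{"op": "step_arm", "data": {
  "commands": [
    {"xyz": [0.001,-0.001,0.02],"twist": [0,0,-33.6]},
    {"xyz": [0.001,-0.001,0.04],"twist": [0,0,-33.6]},
    {"xyz": [0.001,-0.001,0.05],"twist": [0,0,-33.6]},
    {"xyz": [0.001,-0.001,0.05],"twist": [0,0,-33.6]},
    {"xyz": [0.001,-0.001,0.05],"twist": [0,0,-33.6]},
    {"xyz": [0.001,-0.001,0.05],"twist": [0,0,-33.6]}
  ]
}}

```text
time: 8.07
tool_pos: [0.4073, -0.0087, 0.1754]
ee_rot: [-1.574, 0.004, -1.457]
wrist_force: [-1.1, 0.0, 0.3]
width: 0.094
```

Run:
```python
from h import *
o=robot.get_obs();print(o['time'],o['tool_pos'],o['ee_rot'],o['wrist_force'])
im,d,ci=snap('wrist','w4.png')
try:
    c,P,r=carrier(im,ci,(180,60,460,330)); print(cv2.boxPoints(r).round(1),r)
except Exception as e: print(e)
```

```text
8.0667 [ 0.40731138 -0.00871259  0.17544029] [-1.57378547  0.00361242 -1.45650103] [-1.12278219  0.02599107  0.30436192]
[[419.7  65.9]
 [434.8 -65.5]
 [522.4 -55.4]
 [507.3  76. ]] ((471.022705078125, 5.250053405761719), (88.2036361694336, 132.29237365722656), 6.548731327056885)
```

View pics/w4.png

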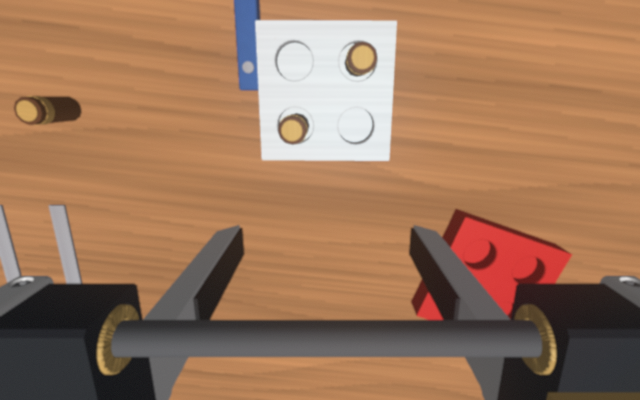

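Run:
```python
from h import *
im,d,ci=load('w4.png')
c,P,r=carrier(im,ci,(180,0,460,330)); print(cv2.boxPoints(r).round(1),r)
for u,v in[(460,210),(413,310),(570,253)]:print(ray(ci,u,v,.027).round(3))
P,b=quad(im,ci,(100,120,60),(125,255,255),(225,0,259,100),.018);print('rail',b.round(1))
```

```text
[[419.7  66. ]
 [434.7 -65.5]
 [553.8 -51.8]
 [538.8  79.6]] ((486.7618713378906, 7.061454772949219), (119.89793395996094, 132.29708862304688), 6.529775619506836)
[ 0.394 -0.142  0.027]
[ 0.277 -0.117  0.027]
[ 0.361 -0.263  0.027]
rail [[483.6  78.9]
 [485.6  61.1]
 [557.4  69.2]
 [555.4  86.9]]
```

Call:
{"op": "step_arm", "data": {
  "commands": [
    {"xyz": [0,0,-0.04],"twist": [0,0,-0.2]},
    {"xyz": [0,0,-0.08],"twist": [0,0,-0.2]},
    {"xyz": [0,0,-0.12],"twist": [0,0,-0.2]},
    {"xyz": [0,0,-0.148],"twist": [0,0,-0.2]},
    {"xyz": [0.003,0,-0.157],"twist": [0,0,-0.2]},
    {"xyz": [0.008,0.001,-0.157],"twist": [0,0,-0.2]},
    {"xyz": [0.014,0.0015,-0.157],"twist": [0,0,-0.2]},
    {"xyz": [0.021,0.0025,-0.157],"twist": [0,0,-0.2]},
    {"xyz": [0.029,0.0035,-0.157],"twist": [0,0,-0.2]},
    {"xyz": [0.038,0.0045,-0.157],"twist": [0,0,-0.2]},
    {"xyz": [0.047,0.0055,-0.157],"twist": [0,0,-0.2]},
    {"xyz": [0.052,0.006,-0.157],"twist": [0,0,-0.2]}
  ]
}}

```text
time: 9.12
tool_pos: [0.4623, -0.0039, 0.0209]
ee_rot: [-1.569, -0.001, -1.459]
wrist_force: [-4.7, -0.6, 4.0]
width: 0.094
```

Run:
```python
from h import *
o=robot.get_obs();print(o['time'],o['tool_pos'],o['ee_rot'],o['wrist_force'])
im,d,ci=snap('wrist','w5.png')
```

```text
9.1167 [ 0.46233441 -0.00386052  0.02087348] [-1.56896044e+00 -5.72695135e-04 -1.45904481e+00] [-4.73258804 -0.59798253  4.04921794]
```

View pics/w5.png

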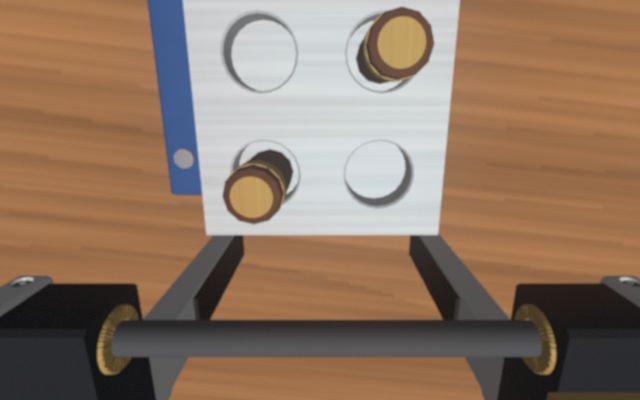

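Call:
{"op": "step_arm", "data": {
  "commands": [
    {"xyz": [0.005,0.001,-0.002],"twist": [0,0,0]},
    {"xyz": [0.012,0.002,-0.003],"twist": [0,0,0]},
    {"xyz": [0.02,0.003,-0.003],"twist": [0,0,0]},
    {"xyz": [0.029,0.0045,-0.003],"twist": [0,0,0]},
    {"xyz": [0.038,0.006,-0.003],"twist": [0,0,0]},
    {"xyz": [0.047,0.007,-0.003],"twist": [0,0,0]},
    {"xyz": [0.056,0.008,-0.003],"twist": [0,0,0]},
    {"xyz": [0.064,0.0095,-0.003],"twist": [0,0,0]},
    {"xyz": [0.071,0.0105,-0.003],"twist": [0,0,0]},
    {"xyz": [0.076,0.011,-0.003],"twist": [0,0,0]},
    {"xyz": [0.078,0.0115,-0.003],"twist": [0,0,0]}
  ]
}}

```text
time: 10.08
tool_pos: [0.5384, 0.0062, 0.0166]
ee_rot: [-1.573, -0.003, -1.46]
wrist_force: [-6.6, -3.9, 3.8]
width: 0.0938
```

Run:
```python
from h import *
o=robot.get_obs();print(o['time'],o['tool_pos'],o['ee_rot'],o['wrist_force'])
im,d,ci=snap('wrist','w6.png')
im,d,ci=snap('scene','s2.png')
cv2.imwrite('pics/s2c.png',cv2.resize(im[170:310,230:410],None,fx=4,fy=4,interpolation=cv2.INTER_CUBIC)[:,:,::-1])
```

```text
10.0833 [0.53836763 0.0062064  0.01658424] [-1.57255228 -0.00270612 -1.45975156] [-6.59435901 -3.93312539  3.7592189 ]
```

View pics/w6.png

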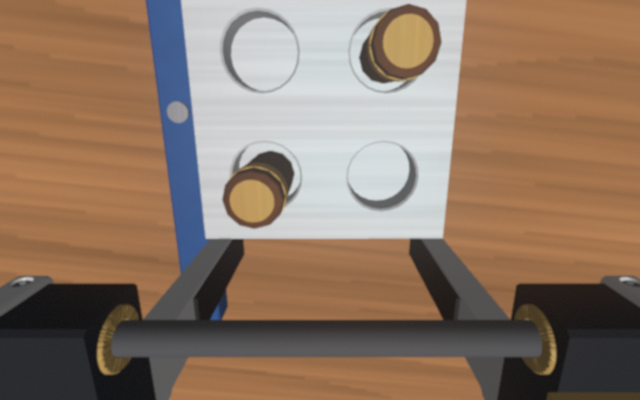

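View pics/s2c.png

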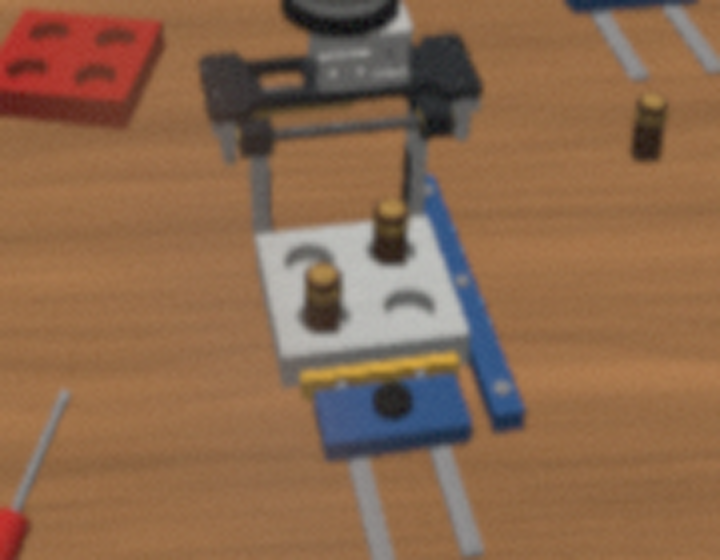

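Call:
{"op": "step_arm", "data": {
  "commands": [
    {"xyz": [0,0,0],"twist": [0,0,0]},
    {"xyz": [0.001,0,0],"twist": [0,0,0]},
    {"xyz": [0.002,0,0],"twist": [0,0,0]}
  ],
  "fingers": 25
}}

```text
time: 10.43
tool_pos: [0.5399, 0.0074, 0.0163]
ee_rot: [-1.572, -0.0, -1.46]
wrist_force: [-5.2, -2.2, 0.5]
width: 0.085
```

Call:
{"op": "step_arm", "data": {
  "commands": [
    {"xyz": [0.001,0,0],"twist": [0,0,0]},
    {"xyz": [0.002,0.0001,0],"twist": [0,0,0]}
  ]
}}

```text
time: 10.6
tool_pos: [0.5421, 0.0076, 0.0163]
ee_rot: [-1.571, -0.0, -1.46]
wrist_force: [-4.5, -2.9, -1.8]
width: 0.0844
```

Call:
{"op": "step_arm", "data": {
  "commands": [
    {"xyz": [0.001,0.0001,0],"twist": [0,0,0]},
    {"xyz": [0.002,0.0002,0],"twist": [0,0,0]}
  ]
}}

```text
time: 10.77
tool_pos: [0.5443, 0.0078, 0.0163]
ee_rot: [-1.571, -0.0, -1.46]
wrist_force: [-3.9, -2.2, -0.3]
width: 0.0847
```

Call:
{"op": "step_arm", "data": {
  "commands": [
    {"xyz": [0.001,0.0001,0],"twist": [0,0,0]},
    {"xyz": [0.002,0.0002,0],"twist": [0,0,0]}
  ]
}}

```text
time: 10.93
tool_pos: [0.5461, 0.008, 0.0163]
ee_rot: [-1.572, -0.0, -1.459]
wrist_force: [-5.9, -3.1, 0.2]
width: 0.0848
```

Call:
{"op": "step_arm", "data": {
  "commands": [
    {"xyz": [0.001,0.0001,0],"twist": [0,0,0]},
    {"xyz": [0.002,0.0002,0],"twist": [0,0,0]}
  ]
}}

```text
time: 11.1
tool_pos: [0.5478, 0.0082, 0.0163]
ee_rot: [-1.572, -0.0, -1.459]
wrist_force: [-5.1, -3.5, -0.7]
width: 0.085
```

Call:
{"op": "step_arm", "data": {
  "commands": [
    {"xyz": [0.001,0.0001,0],"twist": [0,0,0]},
    {"xyz": [0.002,0.0002,0],"twist": [0,0,0]}
  ]
}}

```text
time: 11.27
tool_pos: [0.5498, 0.0084, 0.0163]
ee_rot: [-1.572, -0.0, -1.459]
wrist_force: [-5.1, -1.9, -0.2]
width: 0.0847
```

Run:
```python
from h import *
o=robot.get_obs();print(o['time'],o['tool_pos'],o['ee_rot'],o['wrist_force'])
im,d,ci=snap('scene','s3.png')
cv2.imwrite('pics/s3c.png',cv2.resize(im[210:310,270:390],None,fx=6,fy=6,interpolation=cv2.INTER_CUBIC)[:,:,::-1])
```

```text
11.2667 [0.54976377 0.00843192 0.01634194] [-1.57247918e+00 -1.48906596e-04 -1.45941872e+00] [-5.11793128 -1.92852401 -0.21290041]
```

View pics/s3c.png

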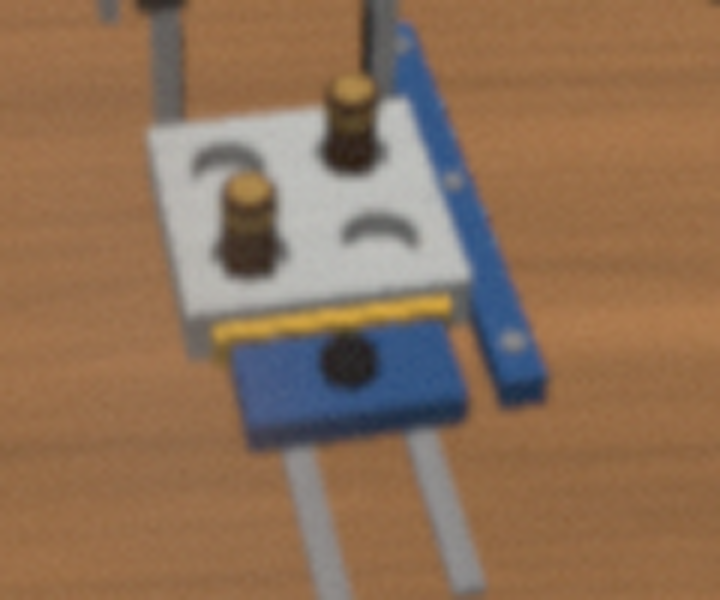

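Call:
{"op": "step_arm", "data": {
  "commands": [
    {"xyz": [0.001,0.0001,0],"twist": [0,0,0]},
    {"xyz": [0.002,0.0002,0],"twist": [0,0,0]}
  ]
}}

```text
time: 11.48
tool_pos: [0.5517, 0.0086, 0.0163]
ee_rot: [-1.573, -0.0, -1.459]
wrist_force: [-5.8, -1.7, 0.3]
width: 0.0848
```

Call:
{"op": "step_arm", "data": {
  "commands": [
    {"xyz": [0.001,0.0001,0],"twist": [0,0,0]},
    {"xyz": [0.002,0.0002,0],"twist": [0,0,0]}
  ]
}}

```text
time: 11.65
tool_pos: [0.5536, 0.0088, 0.0163]
ee_rot: [-1.573, -0.0, -1.459]
wrist_force: [-5.1, -2.2, 0.1]
width: 0.085
```

Call:
{"op": "step_arm", "data": {
  "commands": [
    {"xyz": [0.001,0.0001,0],"twist": [0,0,0]}
  ]
}}

```text
time: 11.73
tool_pos: [0.5546, 0.0089, 0.0163]
ee_rot: [-1.573, -0.0, -1.459]
wrist_force: [-5.3, -2.4, -0.2]
width: 0.0847
```

Call:
{"op": "step_arm", "data": {
  "commands": [
    {"xyz": [0.001,0.0001,0],"twist": [0,0,0]}
  ]
}}

```text
time: 11.82
tool_pos: [0.5555, 0.009, 0.0164]
ee_rot: [-1.573, -0.0, -1.459]
wrist_force: [-6.2, -2.5, 0.4]
width: 0.085
```

Call:
{"op": "step_arm", "data": {
  "commands": [
    {"xyz": [0.001,0.0001,0],"twist": [0,0,0]}
  ]
}}

```text
time: 11.9
tool_pos: [0.5558, 0.0091, 0.0164]
ee_rot: [-1.575, -0.0, -1.459]
wrist_force: [-9.5, -3.0, 4.2]
width: 0.085
```

Call:
{"op": "step_arm", "data": {
  "commands": [
    {"xyz": [0.001,0.0001,0],"twist": [0,0,0]}
  ]
}}

```text
time: 11.98
tool_pos: [0.5558, 0.009, 0.0164]
ee_rot: [-1.577, -0.0, -1.459]
wrist_force: [-11.7, -3.5, 4.7]
width: 0.0849
```

Call:
{"op": "step_arm", "data": {
  "commands": [
    {"xyz": [0.0007,0.0001,0],"twist": [0,0,0]}
  ]
}}

```text
time: 12.07
tool_pos: [0.5558, 0.009, 0.0164]
ee_rot: [-1.579, -0.0, -1.459]
wrist_force: [-12.9, -4.2, 6.0]
width: 0.0849
```

Call:
{"op": "step_arm", "data": {
  "commands": [
    {"xyz": [0.0007,0.0001,0],"twist": [0,0,0]}
  ]
}}

```text
time: 12.15
tool_pos: [0.5559, 0.009, 0.0164]
ee_rot: [-1.58, -0.0, -1.459]
wrist_force: [-16.0, -3.1, 8.4]
width: 0.0851
```

Call:
{"op": "step_arm", "data": {
  "commands": [
    {"xyz": [-0.003,-0.0003,0],"twist": [0,0,0]},
    {"xyz": [-0.008,-0.001,0],"twist": [0,0,0]},
    {"xyz": [-0.025,-0.003,0],"twist": [0,0,0]},
    {"xyz": [-0.035,-0.004,0.03],"twist": [0,0,0]},
    {"xyz": [-0.045,-0.005,0.07],"twist": [0,0,0]},
    {"xyz": [-0.055,-0.006,0.11],"twist": [0,0,0]},
    {"xyz": [-0.065,-0.007,0.15],"twist": [0,0,0]},
    {"xyz": [-0.065,-0.007,0.18],"twist": [0,0,0]},
    {"xyz": [-0.065,-0.007,0.18],"twist": [0,0,0]}
  ]
}}

```text
time: 12.9
tool_pos: [0.5001, 0.0028, 0.2069]
ee_rot: [-1.549, -0.003, -1.458]
wrist_force: [0.3, 0.3, 0.8]
width: 0.0846
```

Run:
```python
from h import *
o=robot.get_obs();print(o['time'],o['tool_pos'],o['ee_rot'],o['wrist_force'])
im,d,ci=snap('wrist','w7.png')
```

```text
12.9 [0.50008043 0.00284652 0.2068834 ] [-1.54915008 -0.00306219 -1.45839695] [0.34840027 0.26105459 0.83087412]
```

View pics/w7.png

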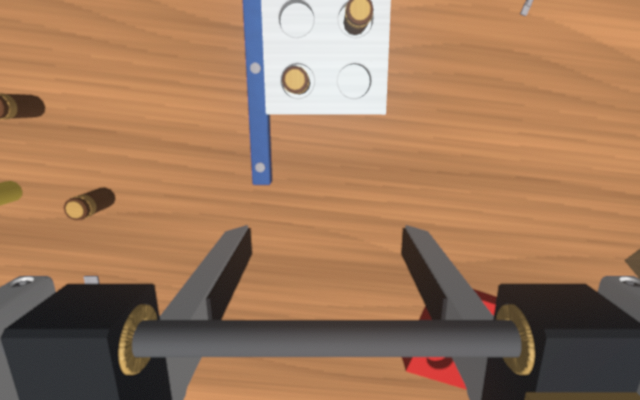

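Call:
{"op": "step_arm", "data": {
  "commands": [
    {"xyz": [0.06,0,0.05],"twist": [0,0,0]},
    {"xyz": [0.06,0,0.05],"twist": [0,0,0]},
    {"xyz": [0.06,0,0.05],"twist": [0,0,0]},
    {"xyz": [0.06,0,0.05],"twist": [0,0,0]}
  ]
}}

```text
time: 13.28
tool_pos: [0.5564, 0.0029, 0.2461]
ee_rot: [-1.569, 0.0, -1.459]
wrist_force: [0.1, 0.3, -0.3]
width: 0.0849
```

Run:
```python
from h import *
o=robot.get_obs();print(o['time'],o['tool_pos'],o['ee_rot'],o['wrist_force'])
im,d,ci=snap('wrist','w8.png')
```

```text
13.2833 [0.5563834  0.00292495 0.24612292] [-1.56914624e+00  4.68967970e-04 -1.45854551e+00] [ 0.09867147  0.3250442  -0.29942015]
```

View pics/w8.png

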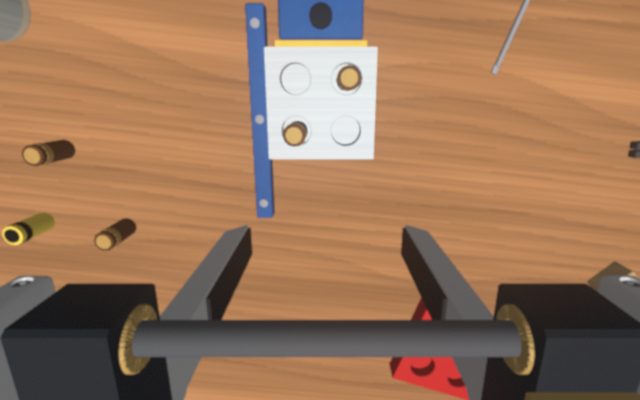

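Run:
```python
from h import *
im,d,ci=load('w8.png')
hsv=cv2.cvtColor(im,cv2.COLOR_RGB2HSV)
e=np.array([.994,.110]);n=np.array([-.110,.994])
# carrier edges: erode away rail by stricter mask
for sm,vm in((40,140),(25,170)):
    m=((hsv[...,1]<sm)&(hsv[...,2]>vm)).astype(np.uint8);m[:, :267]=0;m[:,390:]=0;m[:38]=0;m[170:]=0
    m=cv2.morphologyEx(m,cv2.MORPH_OPEN,np.ones((3,3),np.uint8))
    c=max(cv2.findContours(m,0,1)[0],key=cv2.contourArea)
    P=np.array([ray(ci,*p[0],.027)[:2] for p in c])
    r=cv2.minAreaRect((P*1000).astype(np.float32));print(r,cv2.boxPoints(r).round(1).tolist())
X=cloud(ci,d)
print('mid',X[105,318].round(4),'edges depth', [X[100,u].round(4).tolist() for u in(266,268,270,372,375)],[X[v,318].round(4).tolist() for v in(44,47,50,156,158)])
# grips: points by depth near top
for nm,z0,roi in(('near top',.045,(0,120,140,260)),('carrier',.057,(270,55,380,150))):
    k=np.zeros(d.shape,bool);k[roi[1]:roi[3],roi[0]:roi[2]]=1
    m=(k&(X[...,2]>z0)&(X[...,2]<.075)).astype(np.uint8)
    nn,l,s,ce=cv2.connectedComponentsWithStats(m)
    for i in range(1,nn):
        if s[i,4]>20: print(nm,s[i].tolist(),ce[i].round(1),ray(ci,*ce[i],z0+.005).round(4),np.median(X[l==i],0).round(4))
# wells (empty): points lower than top inside carrier
g=cv2.cvtColor(im,cv2.COLOR_RGB2GRAY)
cv2.imwrite('pics/w8c.png',cv2.resize(im[0:170,230:400],None,fx=3.5,fy=3.5,interpolation=cv2.INTER_CUBIC)[:,:,::-1])
m=(X[...,2]<.020).astype(np.uint8);k=np.zeros_like(m);k[55:150,275:368]=1;m*=k
nn,l,s,ce=cv2.connectedComponentsWithStats(m)
for i in range(1,nn):
    if s[i,4]>60: print('well',s[i].tolist(),ce[i],np.median(X[l==i],0).round(4))
```

```text
((625.4741821289062, 16.273303985595703), (118.34654998779297, 120.06303405761719), 6.448296070098877) [[559.9000244140625, 69.30000305175781], [573.4000244140625, -50.0], [691.0, -36.70000076293945], [677.5, 82.5999984741211]]
((625.492431640625, 16.110843658447266), (118.34648132324219, 119.16593933105469), 6.448296070098877) [[560.0, 68.69999694824219], [573.4000244140625, -49.70000076293945], [691.0, -36.400001525878906], [677.5999755859375, 82.0]]
mid [0.625  0.0191 0.026 ] edges depth [[0.6236, 0.0778, 0.0185], [0.6241, 0.0741, 0.0273], [0.6243, 0.0723, 0.025], [0.6369, -0.0392, 0.0275], [0.6373, -0.0427, 0.0258]] [[0.6878, 0.0259, 0.02], [0.684, 0.0253, 0.0273], [0.6811, 0.025, 0.0268], [0.5687, 0.0131, 0.0273], [0.5661, 0.0128, 0.0257]]
near top [22, 145, 25, 22, 418] [ 33.8 155.3] [0.5389 0.3176 0.05  ] [0.5387 0.318  0.0493]
near top [2, 225, 25, 20, 358] [ 13.7 234.9] [0.4421 0.3512 0.05  ] [0.4418 0.3516 0.0494]
near top [94, 231, 24, 20, 346] [105.1 240.8] [0.4465 0.2471 0.05  ] [0.4464 0.2474 0.0494]
carrier [337, 65, 25, 26, 466] [349.   77.6] [ 0.6553 -0.0092  0.062 ] [ 0.6553 -0.0092  0.0615]
carrier [283, 124, 23, 23, 415] [294. 135.] [0.5934 0.0397 0.062 ] [0.5934 0.0397 0.0615]
well [281, 63, 30, 32, 726] [295.23966942  78.66528926] [0.6503 0.0479 0.0114]
well [332, 63, 29, 32, 225] [341.22222222  79.71111111] [ 0.6528 -0.0008  0.0114]
well [283, 116, 28, 28, 197] [298.66497462 124.64974619] [0.602  0.0384 0.0114]
well [332, 116, 28, 30, 639] [345.56651017 130.3458529 ] [ 0.5997 -0.0157  0.0114]
```

View pics/w8c.png

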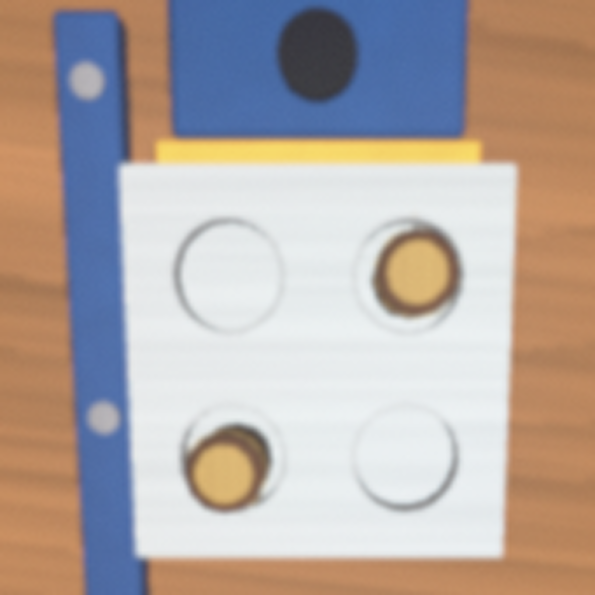

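Wrist view w8: carrier at (320,100) is flush with the rail at x≈266, and the pad at y≈43 is pressed up to the gauge block. Measured centre (0.6255, 0.0162) agrees with the prediction. The well floors read 0.011–0.012 m and the loose grip tops 0.049 m, which match the given sizes. Next I'll go for grip a at (0.4465, 0.247).

Call:
{"op": "step_arm", "data": {
  "commands": [
    {"xyz": [-0.113,0.244,-0.1],"twist": [0,0,44.9]},
    {"xyz": [-0.113,0.244,-0.1],"twist": [0,0,44.9]},
    {"xyz": [-0.113,0.244,-0.1],"twist": [0,0,44.9]},
    {"xyz": [-0.113,0.244,-0.1],"twist": [0,0,44.9]},
    {"xyz": [-0.113,0.244,-0.1],"twist": [0,0,44.9]},
    {"xyz": [-0.113,0.244,-0.1],"twist": [0,0,44.9]},
    {"xyz": [-0.113,0.244,-0.1],"twist": [0,0,44.9]},
    {"xyz": [-0.113,0.244,-0.1],"twist": [0,0,44.9]},
    {"xyz": [-0.113,0.244,-0.1],"twist": [0,0,44.9]}
  ]
}}

```text
time: 14.08
tool_pos: [0.4391, 0.2473, 0.1444]
ee_rot: [-1.574, 0.002, -0.672]
wrist_force: [-0.2, -0.6, -1.0]
width: 0.085
```

Run:
```python
from h import *
o=robot.get_obs();print(o['time'],o['tool_pos'],o['ee_rot'],o['wrist_force'])
im,d,ci=snap('wrist','w9.png')
X=cloud(ci,d)
m=((X[...,2]>.045)&(X[...,2]<.06)).astype(np.uint8)
nn,l,s,ce=cv2.connectedComponentsWithStats(m)
for i in range(1,nn):
    if s[i,4]>150: print(s[i].tolist(),ce[i].round(1),ray(ci,*ce[i],.05).round(4),X[l==i].min(0).round(3),X[l==i].max(0).round(3))
```

```text
14.0833 [0.43907625 0.24726884 0.14435841] [-1.57410272  0.00168502 -0.67207837] [-0.19260581 -0.59529246 -0.96815612]
[36, 0, 49, 7, 217] [63.2  2.4] [0.3845 0.4705 0.05  ] [0.374 0.465 0.045] [0.395 0.478 0.06 ]
[354, 19, 33, 36, 922] [370.2  37. ] [0.5381 0.3202 0.05  ] [0.527 0.308 0.045] [0.55  0.332 0.052]
[222, 70, 33, 34, 834] [237.8  86.6] [0.4416 0.3539 0.05  ] [0.429 0.342 0.045] [0.453 0.366 0.052]
[315, 175, 30, 29, 661] [329.4 189. ] [0.4459 0.2503 0.05  ] [0.434 0.238 0.045] [0.457 0.262 0.052]
[598, 256, 36, 22, 399] [611.9 265.6] [0.5925 0.0473 0.05  ] [0.581 0.04  0.045] [0.605 0.054 0.06 ]
```

View pics/w9.png

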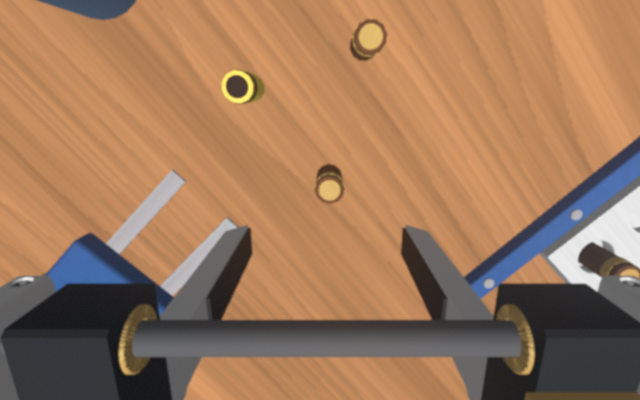

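Call:
{"op": "step_arm", "data": {
  "commands": [
    {"xyz": [0.006,0.0025,-0.02],"twist": [0,0,0]},
    {"xyz": [0.006,0.0025,-0.05],"twist": [0,0,0]},
    {"xyz": [0.006,0.0025,-0.07],"twist": [0,0,0]},
    {"xyz": [0.006,0.0025,-0.07],"twist": [0,0,0]}
  ],
  "fingers": 60
}}

```text
time: 14.47
tool_pos: [0.4454, 0.2461, 0.0721]
ee_rot: [-1.579, 0.004, -0.679]
wrist_force: [-0.6, -0.3, -0.9]
width: 0.0717
```

Run:
```python
from h import *
o=robot.get_obs();print(o['time'],o['tool_pos'],o['ee_rot'],o['wrist_force'],o['width'],abs(o['qvel']).max())
```

```text
14.4667 [0.44541361 0.24614977 0.072055  ] [-1.57861794  0.00367384 -0.67864154] [-0.55481955 -0.25920048 -0.89579974] 0.07165483578379164 0.06664432202443646
```

Call:
{"op": "step_arm", "data": {
  "commands": [
    {"xyz": [0.0005,0.0038,0],"twist": [0,0,0]},
    {"xyz": [0.0005,0.0038,-0.02],"twist": [0,0,0]},
    {"xyz": [0.0005,0.0038,-0.036],"twist": [0,0,0]},
    {"xyz": [0.0005,0.0038,-0.043],"twist": [0,0,0]},
    {"xyz": [0.0005,0.0038,-0.043],"twist": [0,0,0]}
  ]
}}

```text
time: 14.88
tool_pos: [0.4484, 0.2524, 0.0335]
ee_rot: [-1.571, 0.0, -0.677]
wrist_force: [0.2, -0.5, -0.8]
width: 0.0715
```

Run:
```python
from h import *
o=robot.get_obs();print(o['time'],o['tool_pos'],o['ee_rot'],o['wrist_force'],o['width'],abs(o['qvel']).max())
im,d,ci=snap('wrist','w10.png')
```

```text
14.8833 [0.44835669 0.2523965  0.03354695] [-1.57137224e+00  2.20450566e-04 -6.76713010e-01] [ 0.16091996 -0.50375445 -0.81302215] 0.07153824894663789 0.02499733677410087
```

View pics/w10.png

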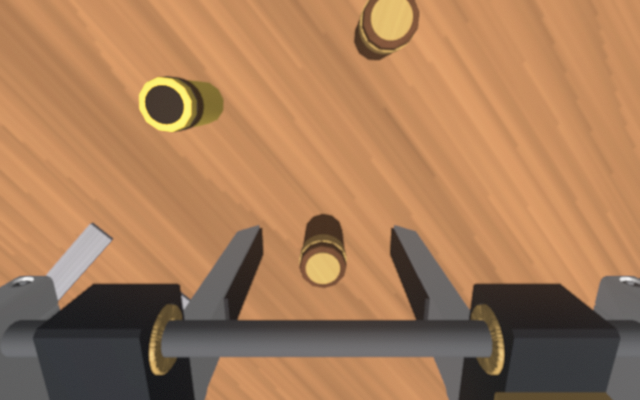

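```bash
cat >> h.py <<'E'
def tops(ci,d,z0=.045,z1=.056,zt=.05,amin=150):
    X=cloud(ci,d);m=((X[...,2]>z0)&(X[...,2]<z1)).astype(np.uint8)
    nn,l,s,ce=cv2.connectedComponentsWithStats(m)
    for i in range(1,nn):
        if s[i,4]>amin: print(s[i].tolist(),ce[i].round(1),ray(ci,*ce[i],zt).round(4),((X[l==i].min(0)+X[l==i].max(0))/2).round(4))
E
python3 - <<'E'
from h import *
im,d,ci=load('w10.png');tops(ci,d)
R=np.array(ci['R']);print(-R.T@np.array(ci['t']))
E
```

```text
[362, 0, 58, 51, 2417] [390.2  22.5] [0.537  0.3193 0.05  ] [0.5383 0.3201 0.0484]
[140, 77, 56, 55, 2397] [167.1 104.2] [0.4423 0.3538 0.05  ] [0.4415 0.3542 0.0487]
[226, 239, 31, 44, 402] [245.7 251.4] [0.4217 0.2806 0.05  ] [0.4213 0.2783 0.0506]
[397, 240, 32, 41, 388] [407.3 251.5] [0.4835 0.2309 0.05  ] [0.4824 0.2295 0.0505]
[300, 242, 47, 47, 1651] [322.8 265.2] [0.4465 0.2511 0.05  ] [0.4454 0.25   0.0486]
[0.49862959 0.31320822 0.2039485 ]
```

Call:
{"op": "step_arm", "data": {
  "commands": [
    {"xyz": [0,0,-0.004],"twist": [0,0,0]},
    {"xyz": [0,0,-0.004],"twist": [0,0,0]}
  ]
}}

```text
time: 15.1
tool_pos: [0.4491, 0.2531, 0.0306]
ee_rot: [-1.569, -0.001, -0.676]
wrist_force: [0.2, 0.7, 0.2]
width: 0.0719
```

Call:
{"op": "step_arm", "data": {
  "commands": [
    {"xyz": [-0.003,-0.0025,-0.001],"twist": [0,0,0]},
    {"xyz": [-0.003,-0.0025,-0.001],"twist": [0,0,0]},
    {"xyz": [-0.003,-0.0025,-0.001],"twist": [0,0,0]}
  ]
}}

```text
time: 15.35
tool_pos: [0.4452, 0.2503, 0.0289]
ee_rot: [-1.57, -0.0, -0.676]
wrist_force: [0.0, -0.7, 0.3]
width: 0.0716
```

Call:
{"op": "step_arm", "data": {
  "commands": [
    {"xyz": [0,0,0],"twist": [0,0,0]},
    {"xyz": [0,0,0],"twist": [0,0,0]},
    {"xyz": [0,0,0],"twist": [0,0,0]},
    {"xyz": [0,0,0],"twist": [0,0,0]},
    {"xyz": [0,0,0],"twist": [0,0,0]},
    {"xyz": [0,0,0],"twist": [0,0,0]},
    {"xyz": [0,0,0],"twist": [0,0,0]},
    {"xyz": [0,0,0],"twist": [0,0,0]}
  ],
  "fingers": 255
}}

```text
time: 16.02
tool_pos: [0.4452, 0.2503, 0.0285]
ee_rot: [-1.571, 0.0, -0.676]
wrist_force: [-0.3, -0.5, 0.3]
width: 0.0236
```

Call:
{"op": "step_arm", "data": {
  "commands": [
    {"xyz": [0,0,0.02],"twist": [0,0,0]},
    {"xyz": [0,0,0.06],"twist": [0,0,0]},
    {"xyz": [0.02,-0.02,0.09],"twist": [0,0,0]},
    {"xyz": [0.045,-0.045,0.1],"twist": [0,0,0]},
    {"xyz": [0.07,-0.07,0.1],"twist": [0,0,0]},
    {"xyz": [0.095,-0.095,0.1],"twist": [0,0,0]},
    {"xyz": [0.12,-0.12,0.1],"twist": [0,0,0]},
    {"xyz": [0.145,-0.145,0.1],"twist": [0,0,0]},
    {"xyz": [0.17,-0.168,0.1],"twist": [0,0,0]},
    {"xyz": [0.19,-0.188,0.1],"twist": [0,0,0]},
    {"xyz": [0.205,-0.203,0.1],"twist": [0,0,0]},
    {"xyz": [0.205,-0.203,0.1],"twist": [0,0,0]}
  ]
}}

```text
time: 17.02
tool_pos: [0.6523, 0.0435, 0.1273]
ee_rot: [-1.572, -0.001, -0.68]
wrist_force: [-0.3, 0.4, 0.4]
width: 0.0234
```

Call:
{"op": "step_arm", "data": {
  "commands": [
    {"xyz": [0,0,0],"twist": [0,0,0]},
    {"xyz": [0,0,0],"twist": [0,0,0]}
  ]
}}

```text
time: 17.18
tool_pos: [0.6496, 0.0478, 0.1281]
ee_rot: [-1.571, 0.001, -0.676]
wrist_force: [0.2, 0.4, -0.8]
width: 0.0233
```

Run:
```python
from h import *
o=robot.get_obs();print(o['time'],o['tool_pos'],o['ee_rot'],o['wrist_force'],o['width'],abs(o['qvel']).max())
im,d,ci=snap('wrist','w11.png')
X=cloud(ci,d)
m=((X[...,2]<.020)&(X[...,2]>.008)).astype(np.uint8)
nn,l,s,ce=cv2.connectedComponentsWithStats(m)
for i in range(1,nn):
    if s[i,4]>60: print('well',s[i].tolist(),ce[i],np.median(X[l==i],0).round(4))
```

```text
17.1833 [0.64962748 0.04784749 0.12807145] [-1.57120224e+00  1.31523375e-03 -6.75530054e-01] [ 0.21528497  0.40027847 -0.76245309] 0.02332557544771607 0.01730440580834755
well [0, 0, 7, 23, 105] [ 2.08571429 11.65714286] [0.5457 0.3106 0.01  ]
well [533, 0, 53, 71, 832] [558.72956731  34.72716346] [0.8658 0.033  0.0142]
well [595, 0, 35, 28, 304] [612.87828947   7.9375    ] [0.9071 0.0243 0.0151]
well [609, 18, 31, 27, 201] [624.57711443  30.99004975] [0.9057 0.0041 0.0142]
well [162, 82, 260, 206, 7605] [283.30348455 181.79184747] [0.6382 0.0826 0.0174]
well [307, 176, 40, 36, 1086] [326.37200737 193.28176796] [0.6486 0.0449 0.0115]
well [263, 221, 32, 22, 180] [274.93333333 227.88333333] [0.5935 0.05   0.0125]
well [359, 221, 32, 22, 182] [378.82417582 228.12637363] [ 0.6667 -0.009   0.0123]
well [618, 267, 22, 12, 123] [631.99186992 272.69105691] [ 0.8219 -0.1911  0.0126]
well [309, 280, 36, 14, 192] [326.80208333 287.75      ] [ 0.5907 -0.0282  0.0157]
well [531, 283, 69, 37, 571] [573.44483363 304.47810858] [ 0.7657 -0.186   0.0141]
```

View pics/w11.png

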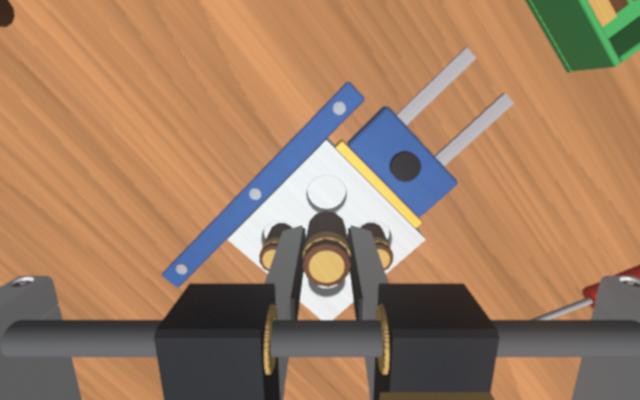

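Run:
```python
from h import *
im,d,ci=load('w11.png')
print(ray(ci,326.5,193.5,.027).round(4), ray(ci,326.5,193.5,.012).round(4))
# corners of the carrier visible: top corner near rail/gauge
X=cloud(ci,d)
c=im[100:330,200:450];cv2.imwrite('pics/w11c.png',cv2.resize(c,None,fx=3,fy=2.5,interpolation=cv2.INTER_CUBIC)[:,:,::-1])
hsv=cv2.cvtColor(im,cv2.COLOR_RGB2HSV)
m=((hsv[...,1]<45)&(hsv[...,2]>130)&(abs(X[...,2]-.027)<.004)).astype(np.uint8);m=cv2.morphologyEx(m,cv2.MORPH_OPEN,np.ones((3,3),np.uint8))
cc=max(cv2.findContours(m,0,1)[0],key=cv2.contourArea)
P=np.array([ray(ci,*p[0],.027)[:2] for p in cc]);r=cv2.minAreaRect((P*1000).astype(np.float32));print(r)
```

```text
[0.6512 0.0481 0.027 ] [0.6485 0.0448 0.012 ]
((625.6390991210938, 16.502010345458984), (119.55474090576172, 119.7958755493164), 6.42352819442749)
```

View pics/w11c.png

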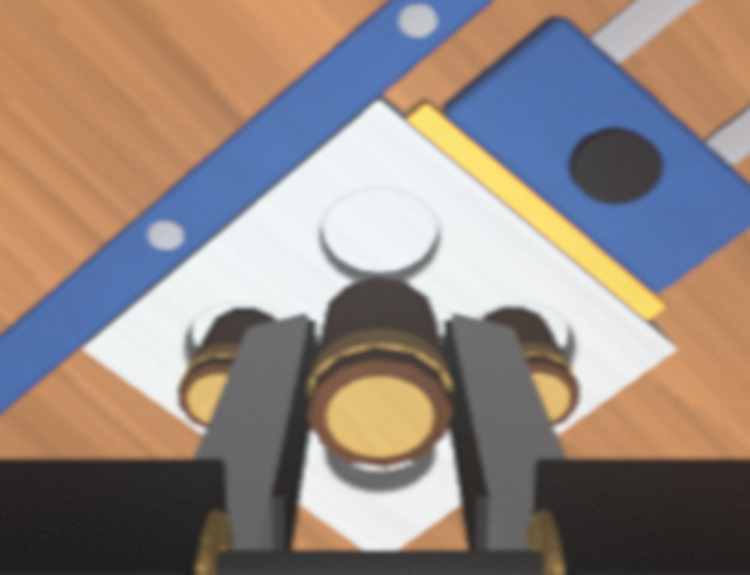

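Call:
{"op": "step_arm", "data": {
  "commands": [
    {"xyz": [0.0005,0,-0.02],"twist": [0,0,0]},
    {"xyz": [0.0005,0,-0.04],"twist": [0,0,0]},
    {"xyz": [0.0005,0,-0.053],"twist": [0,0,0]},
    {"xyz": [0.0005,0,-0.06],"twist": [0,0,0]},
    {"xyz": [0.0005,0,-0.064],"twist": [0,0,0]},
    {"xyz": [0.0005,0,-0.068],"twist": [0,0,0]}
  ]
}}

```text
time: 17.73
tool_pos: [0.6507, 0.0478, 0.0607]
ee_rot: [-1.57, -0.0, -0.675]
wrist_force: [0.5, 0.4, -0.4]
width: 0.0237
```

Call:
{"op": "step_arm", "data": {
  "commands": [
    {"xyz": [0,0,-0.005],"twist": [0,0,0]},
    {"xyz": [0,0,-0.01],"twist": [0,0,0]},
    {"xyz": [0,0,-0.015],"twist": [0,0,0]}
  ]
}}

```text
time: 17.98
tool_pos: [0.6513, 0.0473, 0.0461]
ee_rot: [-1.57, -0.001, -0.676]
wrist_force: [-0.8, -0.6, -1.3]
width: 0.0234
```

Call:
{"op": "step_arm", "data": {
  "commands": [
    {"xyz": [0,0,-0.002],"twist": [0,0,0]},
    {"xyz": [0,0,-0.004],"twist": [0,0,0]}
  ]
}}

```text
time: 18.15
tool_pos: [0.6507, 0.0473, 0.0412]
ee_rot: [-1.571, 0.0, -0.676]
wrist_force: [0.3, -0.1, -1.0]
width: 0.0233
```

Call:
{"op": "step_arm", "data": {
  "commands": [
    {"xyz": [0,0,-0.001],"twist": [0,0,0]},
    {"xyz": [0,0,-0.0015],"twist": [0,0,0]}
  ]
}}

```text
time: 18.32
tool_pos: [0.6508, 0.0473, 0.0406]
ee_rot: [-1.571, -0.0, -0.676]
wrist_force: [-1.4, -0.2, 2.2]
width: 0.0233
```

Call:
{"op": "step_arm", "data": {
  "commands": [
    {"xyz": [0,0,0.0005],"twist": [0,0,0]},
    {"xyz": [0,0,0.0005],"twist": [0,0,0]},
    {"xyz": [0,0,0.0005],"twist": [0,0,0]},
    {"xyz": [0,0,0.0005],"twist": [0,0,0]},
    {"xyz": [0,0,0.0005],"twist": [0,0,0]}
  ],
  "fingers": 130
}}

```text
time: 18.73
tool_pos: [0.6508, 0.0473, 0.0406]
ee_rot: [-1.571, -0.0, -0.676]
wrist_force: [-0.7, 0.4, -0.9]
width: 0.0458
```

Call:
{"op": "step_arm", "data": {
  "commands": [
    {"xyz": [0,0,0.015],"twist": [0,0,0]},
    {"xyz": [0,0,0.04],"twist": [0,0,0]},
    {"xyz": [0,0,0.08],"twist": [0,0,0]},
    {"xyz": [0,0,0.1],"twist": [0,0,0]},
    {"xyz": [0,0,0.1],"twist": [0,0,0]}
  ]
}}

```text
time: 19.15
tool_pos: [0.6542, 0.0473, 0.1482]
ee_rot: [-1.563, -0.01, -0.676]
wrist_force: [0.1, 0.3, 1.0]
width: 0.0461
```

Run:
```python
from h import *
o=robot.get_obs();print(o['time'],o['tool_pos'],o['ee_rot'],o['wrist_force'],o['width'],abs(o['qvel']).max())
im,d,ci=snap('wrist','w12.png')
tops(ci,d,.056,.068,.062)
```

```text
19.15 [0.65423195 0.04732397 0.14820387] [-1.56283644 -0.01022559 -0.6757356 ] [0.09764893 0.29761488 0.96797598] 0.046118881902769915 0.08024681639082043
[307, 188, 31, 31, 689] [321.8 203. ] [0.6521 0.0471 0.062 ] [0.6515 0.0464 0.06  ]
[354, 235, 16, 29, 308] [361.5 249.8] [ 0.6522 -0.0043  0.062 ] [ 0.6531 -0.0077  0.0598]
```

View pics/w12.png

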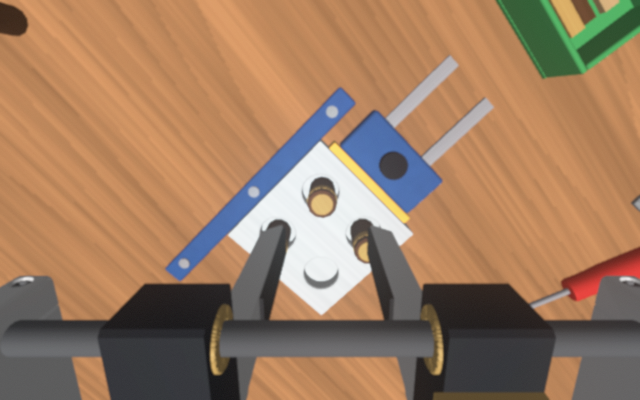

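Call:
{"op": "step_arm", "data": {
  "commands": [
    {"xyz": [-0.113,0.272,-0.03],"twist": [0,0,0]},
    {"xyz": [-0.113,0.272,-0.03],"twist": [0,0,0]},
    {"xyz": [-0.113,0.272,-0.03],"twist": [0,0,0]},
    {"xyz": [-0.113,0.272,-0.03],"twist": [0,0,0]},
    {"xyz": [-0.113,0.272,-0.03],"twist": [0,0,0]},
    {"xyz": [-0.113,0.272,-0.03],"twist": [0,0,0]},
    {"xyz": [-0.113,0.272,-0.03],"twist": [0,0,0]},
    {"xyz": [-0.113,0.272,-0.03],"twist": [0,0,0]},
    {"xyz": [-0.113,0.272,-0.03],"twist": [0,0,0]},
    {"xyz": [-0.113,0.272,-0.03],"twist": [0,0,0]},
    {"xyz": [-0.113,0.272,-0.03],"twist": [0,0,0]}
  ],
  "fingers": 60
}}

```text
time: 20.12
tool_pos: [0.538, 0.3179, 0.1096]
ee_rot: [-1.573, -0.0, -0.677]
wrist_force: [0.8, -0.8, 0.2]
width: 0.0719
```

Run:
```python
from h import *
o=robot.get_obs();print(o['time'],o['tool_pos'],o['ee_rot'],o['wrist_force'],o['width'],abs(o['qvel']).max())
im,d,ci=snap('wrist','w13.png')
tops(ci,d)
```

```text
20.1167 [0.5380172  0.31786486 0.10959335] [-1.57251493e+00 -1.05313779e-04 -6.77194314e-01] [ 0.84818092 -0.77361204  0.20800984] 0.07187349188662492 0.01689137048560987
[398, 0, 79, 53, 488] [421.7  31.8] [0.6576 0.3713 0.05  ] [0.6664 0.3693 0.0505]
[0, 69, 58, 112, 1359] [ 38.5 120.9] [0.4304 0.4847 0.05  ] [0.4163 0.4932 0.0505]
[307, 191, 33, 32, 840] [323.4 206.5] [0.5394 0.3211 0.05  ] [0.5386 0.3205 0.0483]
[176, 236, 34, 31, 797] [192.2 250.9] [0.443  0.3547 0.05  ] [0.4419 0.3543 0.0484]
```

View pics/w13.png

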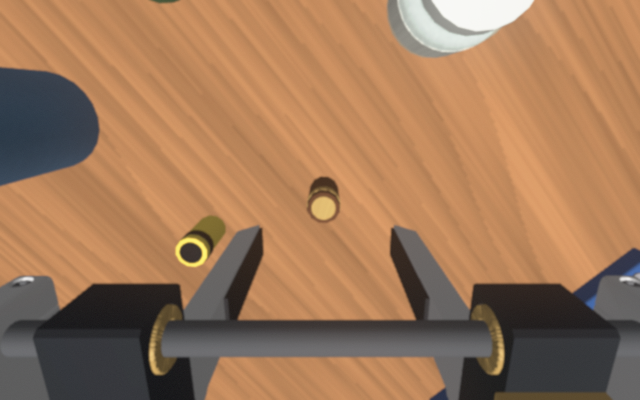

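Call:
{"op": "step_arm", "data": {
  "commands": [
    {"xyz": [0.0005,0.0025,-0.02],"twist": [0,0,0]},
    {"xyz": [0.0005,0.0025,-0.04],"twist": [0,0,0]},
    {"xyz": [0.0005,0.0025,-0.055],"twist": [0,0,0]},
    {"xyz": [0.0005,0.0025,-0.067],"twist": [0,0,0]},
    {"xyz": [0.0005,0.0025,-0.076],"twist": [0,0,0]},
    {"xyz": [0.0005,0.0025,-0.081],"twist": [0,0,0]},
    {"xyz": [0.0005,0.0025,-0.081],"twist": [0,0,0]},
    {"xyz": [0.0005,0.0025,-0.081],"twist": [0,0,0]}
  ]
}}

```text
time: 20.83
tool_pos: [0.5387, 0.3217, 0.03]
ee_rot: [-1.57, -0.0, -0.676]
wrist_force: [-0.3, -0.7, 0.1]
width: 0.0716
```

Run:
```python
from h import *
o=robot.get_obs();print(o['time'],o['tool_pos'],o['ee_rot'],o['wrist_force'],o['width'],abs(o['qvel']).max())
im,d,ci=snap('wrist','w14.png')
tops(ci,d)
```

```text
20.8333 [0.53873958 0.32169823 0.0300443 ] [-1.57011544e+00 -4.36059284e-04 -6.76197761e-01] [-0.29971286 -0.71146525  0.11481041] 0.07158851444982374 0.015450598117576
[453, 0, 103, 38, 1010] [492.9  21.6] [0.6587 0.3631 0.05  ] [0.6661 0.3617 0.0505]
[302, 240, 48, 47, 1737] [325.8 263.2] [0.5398 0.3217 0.05  ] [0.5389 0.3206 0.0483]
[223, 242, 33, 44, 427] [244.4 254.8] [0.5121 0.3497 0.05  ] [0.5115 0.3475 0.0505]
[398, 242, 33, 43, 418] [409.  254.6] [0.5739 0.3003 0.05  ] [0.5727 0.2986 0.0505]
```

Centred within 1 mm, so I'll close.

Call:
{"op": "step_arm", "data": {
  "commands": [
    {"xyz": [0,-0.0005,-0.001],"twist": [0,0,0]},
    {"xyz": [0,-0.0005,-0.001],"twist": [0,0,0]},
    {"xyz": [0,-0.0005,-0.001],"twist": [0,0,0]},
    {"xyz": [0,-0.0005,-0.001],"twist": [0,0,0]},
    {"xyz": [0,-0.0005,-0.001],"twist": [0,0,0]},
    {"xyz": [0,-0.0005,-0.001],"twist": [0,0,0]},
    {"xyz": [0,-0.0005,-0.001],"twist": [0,0,0]},
    {"xyz": [0,-0.0005,-0.001],"twist": [0,0,0]}
  ],
  "fingers": 255
}}

```text
time: 21.55
tool_pos: [0.5382, 0.3214, 0.0285]
ee_rot: [-1.571, -0.0, -0.676]
wrist_force: [-0.3, -0.3, 1.0]
width: 0.0232
```

Call:
{"op": "step_arm", "data": {
  "commands": [
    {"xyz": [0,0,0.025],"twist": [0,0,0]},
    {"xyz": [0,0,0.06],"twist": [0,0,0]},
    {"xyz": [0.004,-0.022,0.09],"twist": [0,0,0]},
    {"xyz": [0.011,-0.057,0.1],"twist": [0,0,0]},
    {"xyz": [0.018,-0.094,0.1],"twist": [0,0,0]},
    {"xyz": [0.025,-0.132,0.1],"twist": [0,0,0]},
    {"xyz": [0.032,-0.17,0.1],"twist": [0,0,0]},
    {"xyz": [0.039,-0.208,0.1],"twist": [0,0,0]},
    {"xyz": [0.046,-0.246,0.1],"twist": [0,0,0]},
    {"xyz": [0.053,-0.284,0.1],"twist": [0,0,0]},
    {"xyz": [0.059,-0.315,0.1],"twist": [0,0,0]},
    {"xyz": [0.0625,-0.336,0.1],"twist": [0,0,0]}
  ]
}}

```text
time: 22.55
tool_pos: [0.6008, -0.0181, 0.1283]
ee_rot: [-1.572, -0.001, -0.678]
wrist_force: [-0.4, 0.5, -0.2]
width: 0.0231
```

Call:
{"op": "step_arm", "data": {
  "commands": [
    {"xyz": [0,0,0],"twist": [0,0,0]},
    {"xyz": [0,0,0],"twist": [0,0,0]},
    {"xyz": [0,0,0],"twist": [0,0,0]},
    {"xyz": [0,0,0],"twist": [0,0,0]}
  ]
}}

```text
time: 22.88
tool_pos: [0.6005, -0.0133, 0.1285]
ee_rot: [-1.571, 0.001, -0.674]
wrist_force: [0.4, 0.0, -0.4]
width: 0.0234
```

Run:
```python
from h import *
o=robot.get_obs();print(o['time'],o['tool_pos'],o['ee_rot'],o['wrist_force'],o['width'],abs(o['qvel']).max())
im,d,ci=snap('wrist','w15.png')
tops(ci,d,.056,.068,.062)
X=cloud(ci,d)
hsv=cv2.cvtColor(im,cv2.COLOR_RGB2HSV)
m=((hsv[...,1]<45)&(hsv[...,2]>130)&(abs(X[...,2]-.027)<.004)).astype(np.uint8);m=cv2.morphologyEx(m,cv2.MORPH_OPEN,np.ones((3,3),np.uint8))
cc=max(cv2.findContours(m,0,1)[0],key=cv2.contourArea)
P=np.array([ray(ci,*p[0],.027)[:2] for p in cc]);r=cv2.minAreaRect((P*1000).astype(np.float32));print(r,cv2.boxPoints(r))
```

```text
22.8833 [ 0.60049618 -0.01333941  0.12846297] [-1.57058809e+00  5.47243469e-04 -6.74211369e-01] [ 0.39621986  0.00094839 -0.39156338] 0.023433445884319233 0.007943518557579736
[311, 79, 36, 37, 995] [328.6  96.5] [0.6514 0.0462 0.062 ] [0.6512 0.0461 0.06  ]
[253, 139, 35, 35, 898] [270.  156.4] [0.5944 0.0402 0.062 ] [0.5937 0.0401 0.0599]
[365, 139, 35, 34, 900] [382.1 155.9] [ 0.6557 -0.0083  0.062 ] [ 0.6555 -0.0091  0.06  ]
((625.5133666992188, 16.18145751953125), (119.6590576171875, 119.51740264892578), 6.409865379333496) [[559.3864    68.887215]
 [572.7293   -49.883045]
 [691.6403   -36.5243  ]
 [678.2974    82.24596 ]]
```

View pics/w15.png

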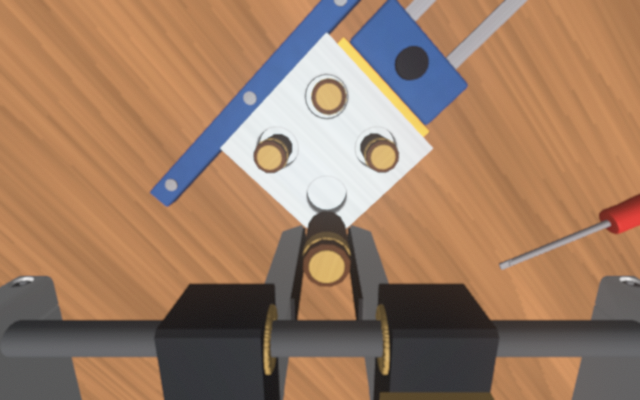

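Call:
{"op": "step_arm", "data": {
  "commands": [
    {"xyz": [0.0003,-0.0013,-0.02],"twist": [0,0,0]},
    {"xyz": [0.0003,-0.0013,-0.04],"twist": [0,0,0]},
    {"xyz": [0.0003,-0.0013,-0.053],"twist": [0,0,0]},
    {"xyz": [0.0003,-0.0013,-0.06],"twist": [0,0,0]},
    {"xyz": [0.0003,-0.0013,-0.064],"twist": [0,0,0]},
    {"xyz": [0.0003,-0.0013,-0.068],"twist": [0,0,0]}
  ]
}}

```text
time: 23.43
tool_pos: [0.6013, -0.0155, 0.0606]
ee_rot: [-1.571, -0.0, -0.675]
wrist_force: [0.3, 0.7, -0.2]
width: 0.0231
```

Call:
{"op": "step_arm", "data": {
  "commands": [
    {"xyz": [0,0,-0.005],"twist": [0,0,0]},
    {"xyz": [0,0,-0.01],"twist": [0,0,0]},
    {"xyz": [0,0,-0.015],"twist": [0,0,0]},
    {"xyz": [0,0,-0.018],"twist": [0,0,0]}
  ]
}}

```text
time: 23.77
tool_pos: [0.601, -0.016, 0.0422]
ee_rot: [-1.571, -0.0, -0.676]
wrist_force: [-0.2, 0.6, -0.3]
width: 0.0235
```

Call:
{"op": "step_arm", "data": {
  "commands": [
    {"xyz": [0,0,-0.001],"twist": [0,0,0]},
    {"xyz": [0,0,-0.0015],"twist": [0,0,0]}
  ]
}}

```text
time: 23.93
tool_pos: [0.6009, -0.0161, 0.0408]
ee_rot: [-1.571, 0.0, -0.676]
wrist_force: [0.0, 0.4, -1.1]
width: 0.0234
```

Call:
{"op": "step_arm", "data": {
  "commands": [
    {"xyz": [0,0,-0.0005],"twist": [0,0,0]},
    {"xyz": [0,0,-0.001],"twist": [0,0,0]}
  ]
}}

```text
time: 24.1
tool_pos: [0.6013, -0.016, 0.0405]
ee_rot: [-1.57, -0.001, -0.676]
wrist_force: [-0.4, -0.9, 1.9]
width: 0.0237
```

Call:
{"op": "step_arm", "data": {
  "commands": [
    {"xyz": [0,0,0],"twist": [0,0,0]},
    {"xyz": [0,0,0],"twist": [0,0,0]},
    {"xyz": [0,0,0],"twist": [0,0,0]},
    {"xyz": [0,0,0],"twist": [0,0,0]},
    {"xyz": [0,0,0],"twist": [0,0,0]}
  ],
  "fingers": 130
}}

```text
time: 24.52
tool_pos: [0.6011, -0.016, 0.0402]
ee_rot: [-1.571, -0.0, -0.676]
wrist_force: [0.2, -0.3, -0.1]
width: 0.0456
```

Call:
{"op": "step_arm", "data": {
  "commands": [
    {"xyz": [0,0,0.01],"twist": [0,0,0]},
    {"xyz": [0,0,0.04],"twist": [0,0,0]},
    {"xyz": [0,0,0.08],"twist": [0,0,0]},
    {"xyz": [0,0,0.12],"twist": [0,0,0]},
    {"xyz": [-0.03,-0.03,0.16],"twist": [0,0,0]},
    {"xyz": [-0.05,-0.05,0.18],"twist": [0,0,0]},
    {"xyz": [-0.05,-0.05,0.18],"twist": [0,0,0]},
    {"xyz": [-0.05,-0.05,0.18],"twist": [0,0,0]}
  ]
}}

```text
time: 25.18
tool_pos: [0.5516, -0.0675, 0.2246]
ee_rot: [-1.567, -0.007, -0.678]
wrist_force: [-0.1, -0.5, -0.4]
width: 0.0465
```

Run:
```python
from h import *
o=robot.get_obs();print(o['time'],o['tool_pos'],o['ee_rot'],o['wrist_force'],o['width'],abs(o['qvel']).max())
im,d,ci=snap('wrist','w16.png')
tops(ci,d,.055,.068,.062)
X=cloud(ci,d)
hsv=cv2.cvtColor(im,cv2.COLOR_RGB2HSV)
m=((hsv[...,1]<45)&(hsv[...,2]>130)&(abs(X[...,2]-.027)<.004)).astype(np.uint8);m=cv2.morphologyEx(m,cv2.MORPH_OPEN,np.ones((3,3),np.uint8))
cc=max(cv2.findContours(m,0,1)[0],key=cv2.contourArea)
P=np.array([ray(ci,*p[0],.027)[:2] for p in cc]);r=cv2.minAreaRect((P*1000).astype(np.float32));print(r)
u,v=[int(q) for q in proj(ci,[.65,.03,.02])]
cv2.imwrite('pics/w16c.png',cv2.resize(im[max(0,v-110):v+110,max(0,u-130):u+130],None,fx=2.7,fy=2.7,interpolation=cv2.INTER_CUBIC)[:,:,::-1])
im,d,ci=snap('scene','s4.png')
cv2.imwrite('pics/s4c.png',cv2.resize(im[200:310,260:400],None,fx=5,fy=5,interpolation=cv2.INTER_CUBIC)[:,:,::-1])
```

```text
25.1833 [ 0.55156851 -0.06747545  0.22457512] [-1.5674753  -0.00721615 -0.67826279] [-0.14094655 -0.52478041 -0.39238411] 0.04647672214756331 0.06346493584809725
[318, 0, 27, 28, 623] [331.  13.] [0.6503 0.045  0.062 ] [0.6508 0.0458 0.0595]
[359, 47, 27, 28, 574] [372.   60.6] [ 0.6549 -0.0092  0.062 ] [ 0.6553 -0.0092  0.0596]
[274, 48, 26, 28, 573] [286.2  61.3] [0.5935 0.0393 0.062 ] [0.5933 0.0397 0.0596]
[320, 93, 25, 26, 518] [331.9 105.3] [ 0.6017 -0.0172  0.062 ] [ 0.6015 -0.0174  0.0597]
((625.2589721679688, 16.033672332763672), (119.61711883544922, 119.37641906738281), 6.374369144439697)
```

View pics/w16c.png

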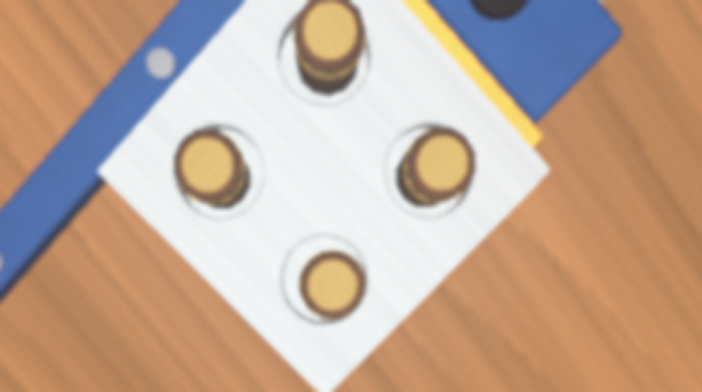

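View pics/s4c.png

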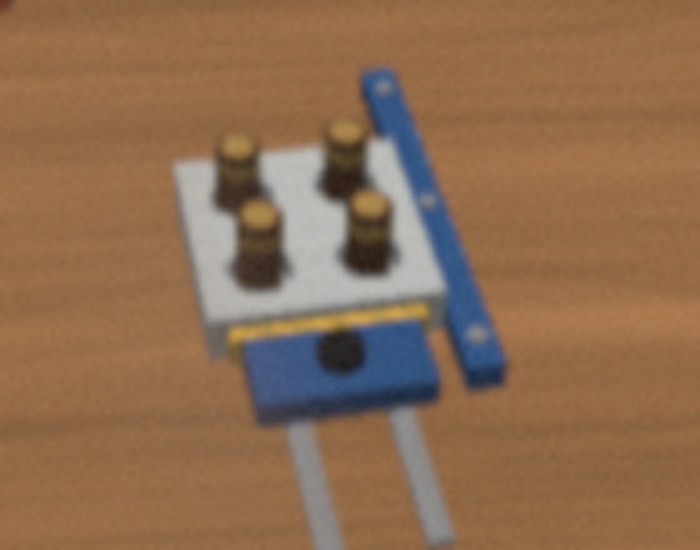

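All four grips stand upright with tops at z≈0.06, and the carrier centre is still (0.625, 0.016). There is time to feel-check the rail contact gently with both fingers.

Call:
{"op": "step_arm", "data": {
  "commands": [
    {"xyz": [0.04,-0.02,-0.03],"twist": [0,0,45]},
    {"xyz": [0.083,-0.006,-0.06],"twist": [0,0,45]},
    {"xyz": [0.083,-0.006,-0.09],"twist": [0,0,45]},
    {"xyz": [0.083,-0.006,-0.1],"twist": [0,0,45]},
    {"xyz": [0.083,-0.006,-0.1],"twist": [0,0,45]},
    {"xyz": [0.083,-0.006,-0.1],"twist": [0,0,45]},
    {"xyz": [0.083,-0.006,-0.1],"twist": [0,0,45]},
    {"xyz": [0.083,-0.006,-0.1],"twist": [0,0,45]},
    {"xyz": [0.083,-0.006,-0.1],"twist": [0,0,45]}
  ],
  "fingers": 25
}}

```text
time: 26.03
tool_pos: [0.6335, -0.0707, 0.1173]
ee_rot: [-1.569, 0.004, 0.11]
wrist_force: [-0.5, 0.2, -0.3]
width: 0.0849
```

Run:
```python
from h import *
o=robot.get_obs();print(o['time'],o['tool_pos'],o['ee_rot'],o['wrist_force'],o['width'],abs(o['qvel']).max())
im,d,ci=snap('wrist','w17.png')
```

```text
26.0333 [ 0.63345305 -0.07072591  0.11727774] [-1.56914766  0.00391948  0.10973117] [-0.48138266  0.22419129 -0.34188922] 0.08489673260591477 0.014903340320717526
```

View pics/w17.png

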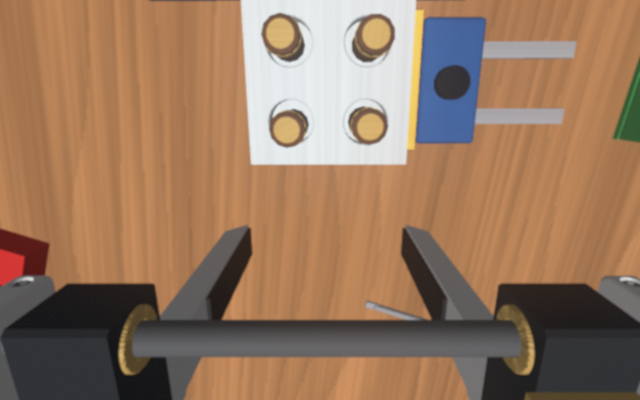

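Call:
{"op": "step_arm", "data": {
  "commands": [
    {"xyz": [0,0,-0.03],"twist": [0,0,0]},
    {"xyz": [0,0,-0.065],"twist": [0,0,0]},
    {"xyz": [0,0,-0.09],"twist": [0,0,0]},
    {"xyz": [0,0.002,-0.099],"twist": [0,0,0]},
    {"xyz": [-0.0006,0.006,-0.099],"twist": [0,0,0]},
    {"xyz": [-0.001,0.01,-0.099],"twist": [0,0,0]},
    {"xyz": [-0.0014,0.013,-0.099],"twist": [0,0,0]},
    {"xyz": [-0.0016,0.015,-0.099],"twist": [0,0,0]},
    {"xyz": [-0.0016,0.015,-0.099],"twist": [0,0,0]}
  ]
}}

```text
time: 26.83
tool_pos: [0.6338, -0.0565, 0.0235]
ee_rot: [-1.572, -0.004, 0.11]
wrist_force: [1.3, -0.3, 0.5]
width: 0.0849
```

Call:
{"op": "step_arm", "data": {
  "commands": [
    {"xyz": [-0.0001,0.001,0],"twist": [0,0,0]},
    {"xyz": [-0.0002,0.002,0],"twist": [0,0,0]}
  ]
}}

```text
time: 27.0
tool_pos: [0.6328, -0.0551, 0.0221]
ee_rot: [-1.571, -0.002, 0.11]
wrist_force: [0.1, -0.4, -0.2]
width: 0.0846
```

Call:
{"op": "step_arm", "data": {
  "commands": [
    {"xyz": [-0.0001,0.001,0],"twist": [0,0,0]}
  ]
}}

```text
time: 27.08
tool_pos: [0.6324, -0.054, 0.0216]
ee_rot: [-1.571, -0.001, 0.109]
wrist_force: [0.2, -0.6, 0.0]
width: 0.0849
```

Call:
{"op": "step_arm", "data": {
  "commands": [
    {"xyz": [-0.0001,0.001,0],"twist": [0,0,0]}
  ]
}}

```text
time: 27.17
tool_pos: [0.6321, -0.053, 0.0212]
ee_rot: [-1.571, -0.0, 0.109]
wrist_force: [1.4, 0.5, 0.9]
width: 0.0848
```

Call:
{"op": "step_arm", "data": {
  "commands": [
    {"xyz": [-0.0001,0.001,0],"twist": [0,0,0]}
  ]
}}

```text
time: 27.25
tool_pos: [0.6319, -0.0522, 0.0211]
ee_rot: [-1.571, -0.0, 0.11]
wrist_force: [-1.0, -3.2, 0.8]
width: 0.0847
```

Call:
{"op": "step_arm", "data": {
  "commands": [
    {"xyz": [-0.0001,0.001,0],"twist": [0,0,0]}
  ]
}}

```text
time: 27.33
tool_pos: [0.6318, -0.052, 0.0211]
ee_rot: [-1.573, 0.0, 0.11]
wrist_force: [0.1, -3.3, -0.1]
width: 0.0851
```

Call:
{"op": "step_arm", "data": {
  "commands": [
    {"xyz": [-0.0001,0.001,0],"twist": [0,0,0]}
  ]
}}

```text
time: 27.42
tool_pos: [0.6319, -0.052, 0.0211]
ee_rot: [-1.575, 0.0, 0.11]
wrist_force: [0.8, -6.4, -1.4]
width: 0.0848
```

Call:
{"op": "step_arm", "data": {
  "commands": [
    {"xyz": [-0.0001,0.001,0],"twist": [0,0,0]}
  ]
}}

```text
time: 27.5
tool_pos: [0.6318, -0.052, 0.0211]
ee_rot: [-1.577, 0.0, 0.11]
wrist_force: [1.5, -6.9, -0.7]
width: 0.085
```

Call:
{"op": "step_arm", "data": {
  "commands": [
    {"xyz": [-0.0001,0.001,0],"twist": [0,0,0]}
  ]
}}

```text
time: 27.58
tool_pos: [0.6318, -0.0519, 0.0212]
ee_rot: [-1.578, -0.0, 0.11]
wrist_force: [1.5, -10.5, -0.8]
width: 0.0845
```

Call:
{"op": "step_arm", "data": {
  "commands": [
    {"xyz": [-0.0001,0.001,0],"twist": [0,0,0]}
  ]
}}

```text
time: 27.67
tool_pos: [0.6318, -0.0519, 0.0212]
ee_rot: [-1.58, -0.0, 0.109]
wrist_force: [1.1, -12.9, -1.2]
width: 0.0848
```

The carrier did not move at 12.9 N, well above its sliding force of about 5.5 N, so it is flush with the rail. Backing off for a last look.

Call:
{"op": "step_arm", "data": {
  "commands": [
    {"xyz": [0.0005,-0.005,0],"twist": [0,0,0]},
    {"xyz": [0.0015,-0.014,0],"twist": [0,0,0]},
    {"xyz": [0.003,-0.03,0.01],"twist": [0,0,0]},
    {"xyz": [0.003,-0.03,0.05],"twist": [0,0,0]},
    {"xyz": [0.003,-0.03,0.09],"twist": [0,0,0]},
    {"xyz": [0.003,-0.03,0.13],"twist": [0,0,0]},
    {"xyz": [0.003,-0.03,0.17],"twist": [0,0,0]},
    {"xyz": [0.003,-0.03,0.18],"twist": [0,0,0]},
    {"xyz": [0.003,-0.03,0.18],"twist": [0,0,0]}
  ]
}}

```text
time: 28.42
tool_pos: [0.6369, -0.0781, 0.2078]
ee_rot: [-1.574, -0.011, 0.109]
wrist_force: [-0.1, -0.6, 0.3]
width: 0.0849
```

Run:
```python
from h import *
o=robot.get_obs();print(o['time'],o['tool_pos'],o['ee_rot'],o['wrist_force'],o['width'],abs(o['qvel']).max())
im,d,ci=snap('wrist','w18.png')
tops(ci,d,.055,.068,.062)
X=cloud(ci,d)
hsv=cv2.cvtColor(im,cv2.COLOR_RGB2HSV)
m=((hsv[...,1]<45)&(hsv[...,2]>130)&(abs(X[...,2]-.027)<.004)).astype(np.uint8);m=cv2.morphologyEx(m,cv2.MORPH_OPEN,np.ones((3,3),np.uint8))
cc=max(cv2.findContours(m,0,1)[0],key=cv2.contourArea)
P=np.array([ray(ci,*p[0],.027)[:2] for p in cc]);r=cv2.minAreaRect((P*1000).astype(np.float32));print(r)
cv2.imwrite('pics/w18c.png',cv2.resize(im[0:200,200:460],None,fx=2.8,fy=2.8,interpolation=cv2.INTER_CUBIC)[:,:,::-1])
im,d,ci=snap('top','t2.png')
```

```text
28.4167 [ 0.63686853 -0.07812385  0.20781249] [-1.57403099 -0.01111263  0.10920757] [-0.11011655 -0.55069594  0.3368424 ] 0.0849428548945572 0.1136021479153842
[275, 27, 29, 31, 674] [288.6  42.1] [0.594  0.0396 0.062 ] [0.5939 0.0399 0.0598]
[342, 28, 28, 31, 665] [355.9  42.5] [0.651  0.0455 0.062 ] [0.6514 0.0456 0.0596]
[340, 95, 27, 28, 565] [352.5 108.6] [ 0.6553 -0.0091  0.062 ] [ 0.6558 -0.0093  0.0594]
[280, 97, 27, 28, 576] [292.9 110.7] [ 0.6024 -0.0167  0.062 ] [ 0.6019 -0.0169  0.0594]
((625.4525756835938, 16.09203338623047), (119.3294906616211, 119.65606689453125), 6.374577522277832)
```

View pics/w18c.png

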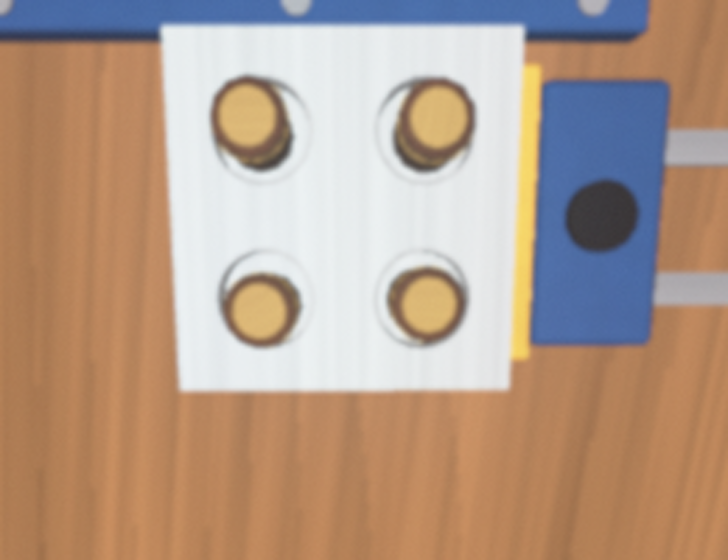

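View pics/t2.png

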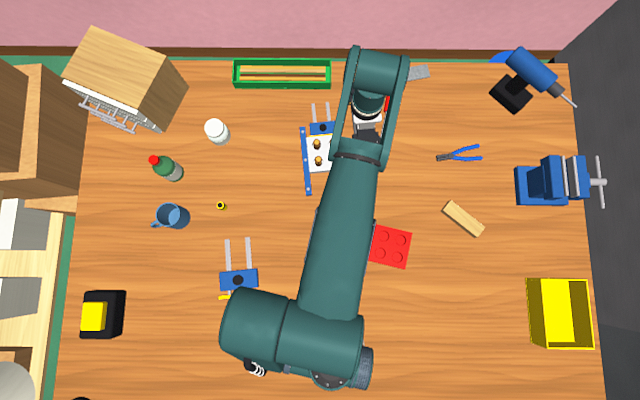

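Run:
```python
from h import *
for f,roi in(('w2.png',(392,78,440,162)),('w17.png',(418,10,490,150)),('w18.png',(385,25,445,128))):
    im,d,ci=load(f);P,b=quad(im,ci,(100,120,60),(125,255,255),roi,.022);print(f,b.mean(0).round(1),b.round(1).tolist())
    P,b=quad(im,ci,(20,120,100),(35,255,255),(roi[0]-30,roi[1]-15,roi[0]+20,roi[3]+15),.02);print(' pad',b.round(1).tolist())
```

```text
w2.png [713.6  26.4] [[688.0, 65.80000305175781], [697.2999877929688, -17.600000381469727], [739.0999755859375, -13.0], [729.7999877929688, 70.4000015258789]]
 pad [[669.0999755859375, 70.4000015258789], [680.0, -27.200000762939453], [687.9000244140625, -26.299999237060547], [677.0, 71.30000305175781]]
w17.png [714.2  26.2] [[688.5999755859375, 66.5], [698.2000122070312, -18.700000762939453], [739.7000122070312, -14.0], [730.0999755859375, 71.19999694824219]]Traceback (most recent call last):
  File "<stdin>", line 4, in <module>
  File "h.py", line 35, in quad
    c=max(cs,key=cv2.contourArea)
ValueError: max() iterable argument is empty
```

The gauge block centre went from 713.6 to 714.2 mm, which is within measurement error, so it has not been forced. I'm handing in.

Run:
```python
from bench import robot
print(robot.close_job())
```

```text
the job is handed in; nothing more can be done
None
```

I slid the carrier against the blue rail and along it until the gauge pad was home, then stood grip a in well 3 and grip b in well 0. The job was handed in at about 28.5 s.

**Pad:** the carrier stopped moving while the wrist push force rose from about 6 N to 16 N. About 5 N of that was bench friction, so the gauge saw roughly 11 N, under its 18 N slip force. The gauge block centre measured 713.6 mm before and 714.2 mm after, which is within measurement error. I did not press the pad again after loading the grips.

**Rail:** a second two-finger push of 12.9 N after loading did not move the carrier; it slides at about 5.5 N on the open bench.

**Final pictures:**
- The carrier centre is at (0.6255, 0.0161) m with a yaw of 6.4°, the same as just after the pad push.
- All four grips stand upright with tops at about 0.06 m, including the two the carrier came with.
- The yellow grip and the bystanders show no change where visible; the arm hid the screwdriver and the red block's edge in the last top view.

**Failed check:** the last script, which measured the pad outline, stopped on an empty colour mask. I confirmed the pad only by eye and by the push force.

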